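Key the carousel onto the sample changer, load it and start it

TASK

Get the sample changer ready to run: drop the brass key into the slot of the drive's upright shaft, then slide the four-cup carousel over shaft and key, keyway on the key, until it sits fully home on the collar. Stand every capped amber vial that is on the bench in a cup of its own, and once all are in, press the green spring plate down until it lies level, hold it there for a second and let it spring back. Leave the other things on the bench where they are.

Things in the scene. Friction and masses are not known exactly. Their poses are not given: they have to be found in the camera images.
- drive: Sample changer drive, fixed; new place and yaw each run. Round white housing 128 mm wide, 50 mm high; on it a collar 52 mm wide, its top 60 mm above the bench; on that the upright steel shaft, 24 mm in diameter (21 mm in its top 4 mm), top 82 mm above the bench. Origin: on the shaft's axis at bench height; z up; the slot and a red mark on the housing lie on the +x side.
- slot (a point): Where the key's middle is when it is fully down in the slot: 10 mm from the shaft's axis along the drive's +x, 77.5 mm above the bench; axes as the drive's. The slot is 10 mm wide (y), spans x = 2 to 18 mm from the axis, is open at the top, and reaches down to 50 mm above the bench; inside the collar it is closed all round, above the collar it is open towards +x.
- shaft_top (a point): Centre of the shaft's top, 82 mm above the bench, on its axis. Axes as the drive's.
- stand: Grey plastic block fixed to the bench, 56 x 56 x 25 mm, holding the key upright in a close pocket at its centre (floor 5 mm above the bench). New place and yaw each run; it may change sides. Origin: centre of its underside; the key's width lies along its x, the key's thickness along its y.
- key_mid (a point): Middle of the loose brass key: 13 mm wide (its x), 8 mm thick (y), 55 mm tall (z, up), 45 g, both ends rounded across the thickness. Starts upright in the stand, lower end 5 mm above the bench, the top 35 mm standing free. In the slot its width lies along the drive's x (either way round), with 1 mm play each side in thickness, 1.5 mm in width, and it stands 23 mm above the shaft.
- carousel_mid (a point): Middle of the loose carousel, on its bore's axis, 25 mm above its underside; z up; 0.25 to 0.4 kg. Boss 50 mm high, to be gripped by its flat sides at y = -20 and +20 mm. Bore 26.4 mm wide with a keyway 10.5 mm wide on its +x side (red mark on top) reaching 20 mm from the axis. Home: underside on the collar (this point 85 mm above the bench), its +x along the drive's +x.
- cup0 (a point): Point in the carousel's cup 0 where the middle of a seated vial is: 28 mm above the carousel's underside, on the cup's axis, at x, y = +42, +42 mm in the carousel's axes. Blue cup 41 mm wide outside, 35 mm inside, rim 17 mm and inner floor 5 mm above the carousel's underside; joined to the boss by a flat arm 5 mm thick.
- cup1 (a point): Point in the carousel's cup 1 where the middle of a seated vial is: 28 mm above the carousel's underside, on the cup's axis, at x, y = -42, +42 mm in the carousel's axes. Blue cup 41 mm wide outside, 35 mm inside, rim 17 mm and inner floor 5 mm above the carousel's underside; joined to the boss by a flat arm 5 mm thick.
- cup2 (a point): Point in the carousel's cup 2 where the middle of a seated vial is: 28 mm above the carousel's underside, on the cup's axis, at x, y = -42, -42 mm in the carousel's axes. Blue cup 41 mm wide outside, 35 mm inside, rim 17 mm and inner floor 5 mm above the carousel's underside; joined to the boss by a flat arm 5 mm thick.
- cup3 (a point): Point in the carousel's cup 3 where the middle of a seated vial is: 28 mm above the carousel's underside, on the cup's axis, at x, y = +42, -42 mm in the carousel's axes. Blue cup 41 mm wide outside, 35 mm inside, rim 17 mm and inner floor 5 mm above the carousel's underside; joined to the boss by a flat arm 5 mm thick.
- vial0_mid (a point): Middle of a capped sample vial, amber with white paper band and white cap: plain cylinder 30 mm in diameter, 46 mm tall, 60 g, with a heavy thick base; stands on the bench; z up. Two to four vials are there in a run (None when absent).
- vial1_mid (a point): Middle of a capped sample vial, amber with white paper band and white cap: plain cylinder 30 mm in diameter, 46 mm tall, 60 g, with a heavy thick base; stands on the bench; z up. Two to four vials are there in a run (None when absent).
- vial2_mid (a point): Middle of a capped sample vial, amber with white paper band and white cap: plain cylinder 30 mm in diameter, 46 mm tall, 60 g, with a heavy thick base; stands on the bench; z up. Two to four vials are there in a run (None when absent).
- vial3_mid (a point): Middle of a capped sample vial, amber with white paper band and white cap: plain cylinder 30 mm in diameter, 46 mm tall, 60 g, with a heavy thick base; stands on the bench; z up. Two to four vials are there in a run (None when absent).
- starter: White base of the start plate, 116 x 96 x 22 mm, fixed to the bench at a new place and yaw each run. Origin: centre of its underside. The plate's hinge lies along the base's y at x = -50 mm, 35 mm above the bench.
- plate (a joint): Green start plate, 100 mm long, 76 mm wide, 6 mm thick, hinged at the base's -x edge and running towards the base's +x. 0 rad = at rest, its free (+x) end raised by 0.35 rad; grows as it is pressed; 0.35 rad = level, at its stop. A spring pushes it back up; about 6 to 7 N at the push spot brings it level.
- push_spot (a point): Middle of the black rubber pad on the plate's top face, 80 mm from the hinge, moving with the plate. About 64 mm above the bench at rest, 38 mm when the plate is level. Press here from above.
- beaker: Glass beaker, 64 mm across, 75 mm tall; leave alone.
- flask: Green glass conical flask, 76 mm across, 105 mm tall; leave alone.
- reagent: White jar with blue cap, 60 mm across, 110 mm tall; leave alone.
- driver: Screwdriver 170 mm long lying down; leave alone.
- mouse: Grey round computer mouse, 62 mm across, 32 mm tall; leave alone.
- notebook: Closed blue notebook, 150 x 110 x 14 mm; leave alone.
Not all that is in view belongs to the job. Leave any brown look-alike of the starter alone. Leave any purple look-alike of the part that bears vial1_mid alone.

How it is judged:
By the outcome, as a careful person would: the job done as asked, in the order asked, and still so for the second after the job is handed in, with the robot touching nothing.
Of vial0, vial1, vial2, vial3 only 2 to 4 are there at a start; the rules pass over those that are not, and their reading is None.
At some moment in a run one of carousel, vial0, vial1, vial2, vial3 may be knocked a few centimetres aside while the robot is not near it.
It also fails if it takes over 210 s, if anything falls off the work surface, if the arm or the gripper's body presses on something with over 40 N, if the wrist force passes 120 N, or if a joint passes its speed limit or range.

ROBOT

A 6-joint arm with a two-finger parallel gripper is mounted at the origin on the work surface. World frame = base frame: x ahead of the robot, y to its left, z up, the work surface at z = 0. Lengths are in m, angles in rad, forces in N, time in s.
With the tool pointing down it reaches from about 0.275 to 0.875 m from the base axis. Payload 12.5 kg.
Tool frame: the origin (TCP) lies at the very end of the fingers, on their centre line; the grasp point (between the pads) lies 19 mm behind it; z points along the fingers, y is the direction in which the jaws open and shut (so a half turn about z gives the same grasp; the last joint's range is limited). The gripper opens to 85 mm and grips with 20 to 120 N. Pads are 22 mm wide; open, the fingers measure 114 mm over their backs; the gripper's body (76 mm by 85 mm) begins 54 mm behind the grasp point. The pads swing forward as they close: fully open they stand 13 mm farther back than shut.
Start: joints at [-1.361, 0.351, 1.652, -0, 1.139, -0.085], TCP at [0.16, -0.526, 0.231] pointing down, gripper open.
Joint ranges: [-2.75, 2.75], [-0.79, 2.1], [0.01, 2.65], [-1.57, 4.71], [0.07, 3.14], [-2.87, 2.87]. Speed limits (rad/s): [2.22, 2.22, 2.79, 3.14, 3.14, 3.14].

INTERFACE

Orientations are given as a unit quaternion [x, y, z, w].
In Python, from workcell import arm gives the robot as it stands.
- The arm moves only by the tool servo_tool, never from a script. Its argument "increments" is a list of rows, each an object with "linear": the shift along the tool's x, y, z in mm, a list of three; "turn": the turn about the tool's z in units of 8 degrees (1.0 is 8 degrees). In form: [{"linear": [tx, ty, tz], "turn": turn}, ...]. A call has 1 to 12 rows; each row is the pose to reach, as a shift and turn from the pose measured when the call began, along the tool's axes at that moment; what a row does not reach only later rows make up. A row lasts 1/10 s, in which the tool goes at most 50 mm and 8.59 degrees, less where a joint would pass 70% of its speed; a pose out of reach is approached as far as the arm can. A call with a gripper value outside its range is refused whole. "fingers" is the opening, from 0 (shut) to 1 (fully open), set as the call begins (left out, the last holds). The fingers move at their own pace and stop on an object; "squeeze" is the grip in N (left out, the last holds). Time passes only in rows, so rows that repeat a pose let the fingers close. It gives the time, the measured TCP pose, the force and the opening at its end, in the units of the state.
- arm.sense(): the state, without advancing time (a new reading comes with each control period).
- arm.camera(name): name is "scene" or "top"; returns the picture (420x560x3 uint8, red, green, blue); there is no depth.
- arm.camera_info(name): a dict with "camera_matrix" (3x3 intrinsics, pixels), "world_from_camera" (4x4, takes a point from camera to world coordinates). Camera axes: x right, y down, z forward; pixel columns grow to the right and rows downward; lengths in m; the calibration is good to about 2 mm. A picture is of the moment at which its call begins. camera_info takes no time and is no camera call.
- arm.sign_off(): hands the job in, once; it reports no verdict.
The state is a dict: "time": time; "q": joint angles; "joint_vel": joint speeds; "tau": joint torques, N m; "tcp_pos": TCP position; "eef_rot": TCP orientation; "force": force on the tool from outside, world axes, zero at the start; "wrist_torque": the same for the moment, N m; "width": opening from 0.0 (shut) to 1.0 (fully open).
Only numpy, scipy, OpenCV 4.12 (cv2) and the standard library are available. Lean on these libraries where they do the work, as an engineer would, in place of code of your own. Each camera call takes 0.05 s, during which the arm holds its last target.

## Working session

There is one attempt and no reset: what is moved stays moved. The work goes in short steps, Python scripts to look and compute and a tool call to move; the robot and the scene stay as the last step left them, time stands still between calls to the robot, and variables do not carry over. Pictures are saved under pics/ and viewed, and the job is handed in when it is done.

Besides the shell and the picture viewer there is one more tool, called after "Call:" by a JSON object that holds its "fn" and its "kwargs", one argument or row to a line. servo_tool: Moves the arm, as the interface text tells. Its arguments: {"type":"object","properties":{"increments":{"type":"array"},"fingers":{"type":"number"},"squeeze":{"type":"number"}},"required":["increments"]}

```bash
mkdir -p pics; ls; cat > h.py <<'E'
import numpy as np, cv2
from workcell import arm
from scipy.spatial.transform import Rotation as R
def snap(name,fn):
    im=arm.camera(name); cv2.imwrite(f'pics/{fn}.png',im[:,:,::-1]); np.save(f'pics/{fn}.npy',im); return im
def ray(name,u,v):
    ci=arm.camera_info(name);K=np.array(ci['camera_matrix']);T=np.array(ci['world_from_camera'])
    d=T[:3,:3]@np.linalg.solve(K,[u,v,1.]);return T[:3,3],d
def onz(name,u,v,z):
    o,d=ray(name,u,v);return o+d*(z-o[2])/d[2]
def proj(name,p):
    ci=arm.camera_info(name);K=np.array(ci['camera_matrix']);T=np.linalg.inv(np.array(ci['world_from_camera']))
    c=K@(T[:3,:3]@np.asarray(p,float)+T[:3,3]);return c[:2]/c[2]
def two(uv1,uv2,n1='scene',n2='top'):
    o1,d1=ray(n1,*uv1);o2,d2=ray(n2,*uv2)
    s=np.linalg.lstsq(np.stack([d1,-d2],1),o2-o1,rcond=None)[0]
    a=o1+d1*s[0];b=o2+d2*s[1];return (a+b)/2,np.linalg.norm(a-b)
def big(im,fn,u0,v0,u1,v1,s):
    c=cv2.resize(im[v0:v1,u0:u1],None,fx=s,fy=s,interpolation=cv2.INTER_CUBIC);cv2.imwrite(f'pics/{fn}.png',c[:,:,::-1])
def st():
    s=arm.sense();e=R.from_quat(s['eef_rot']);m=e.as_matrix()
    print('t',s['time'],'tcp',np.round(s['tcp_pos'],4),'F',np.round(s['force'],1),'w',round(s['width'],3),'q',np.round(s['q'],2))
    print('toolx',np.round(m[:,0],4),'tooly',np.round(m[:,1],4),'z',np.round(m[:,2],4));return s
def go(tgt,yaw=None):
    """print shift (mm, tool axes) to reach TCP tgt; yaw: desired world angle of jaw axis (tool y), mod pi"""
    s=arm.sense();m=R.from_quat(s['eef_rot']).as_matrix()
    l=m.T@(np.array(tgt)-np.array(s['tcp_pos']))*1000
    out=f'linear {np.round(l,1)}'
    if yaw is not None:
        ya=np.arctan2(m[1,1],m[0,1]); d=yaw-ya # world turn; tool z down => sign flips
        d=(d+np.pi/2)%np.pi-np.pi/2
        out+=f' turn {-np.degrees(d)/8:.2f} (or +-22.5) q6 {s["q"][5]:.2f}'
    print(out)
E
python3 - <<'E'
from h import *
st()
for n in('scene','top'):
    snap(n,n+'0');ci=arm.camera_info(n);print(np.round(ci['camera_matrix'],1),np.round(ci['world_from_camera'],3))
E
```

```text
pics
t 0.0 tcp [ 0.1598 -0.526   0.2308] F [1.4 0.7 0.1] w 1.001 q [-1.36  0.35  1.65 -0.    1.14 -0.08]
toolx [9.569e-01 2.906e-01 1.000e-04] tooly [ 0.2906 -0.9569 -0.0011] z [-3.0e-04  1.1e-03 -1.0e+00]
[[484.2   0.  279.5]
 [  0.  484.2 209.9]
 [  0.    0.    1. ]] [[-0.874  0.409 -0.262  0.836]
 [ 0.486  0.749 -0.45   0.566]
 [ 0.013 -0.521 -0.854  1.174]
 [ 0.     0.     0.     1.   ]]
[[452.9   0.  283.4]
 [  0.  452.9 213.6]
 [  0.    0.    1. ]] [[ 0.025 -0.996  0.08   0.366]
 [-1.    -0.023  0.019 -0.011]
 [-0.017 -0.081 -0.997  1.527]
 [ 0.     0.     0.     1.   ]]
```

View pics/scene0.png

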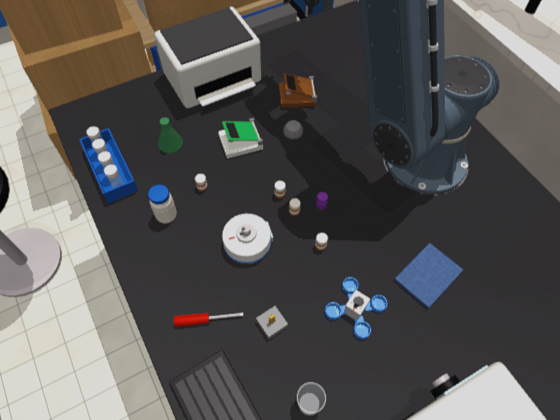

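View pics/top0.png

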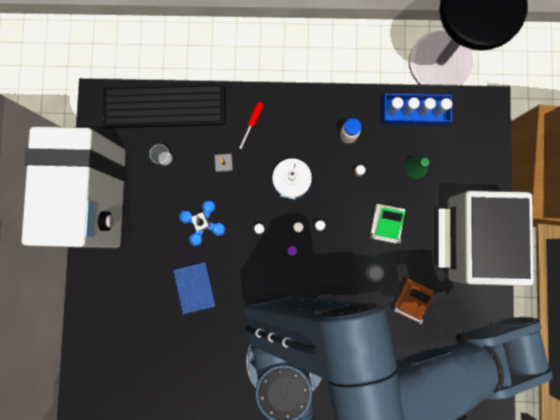

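```bash
python3 - <<'E'
from h import *
s=np.load('pics/scene0.npy');t=np.load('pics/top0.npy')
big(s,'c1',180,160,340,280,5)
big(s,'c2',240,260,400,360,5)
big(t,'c3',170,130,330,250,5)
big(t,'c4',330,130,450,330,3)
E
```

```text
(no output)
```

View pics/c1.png

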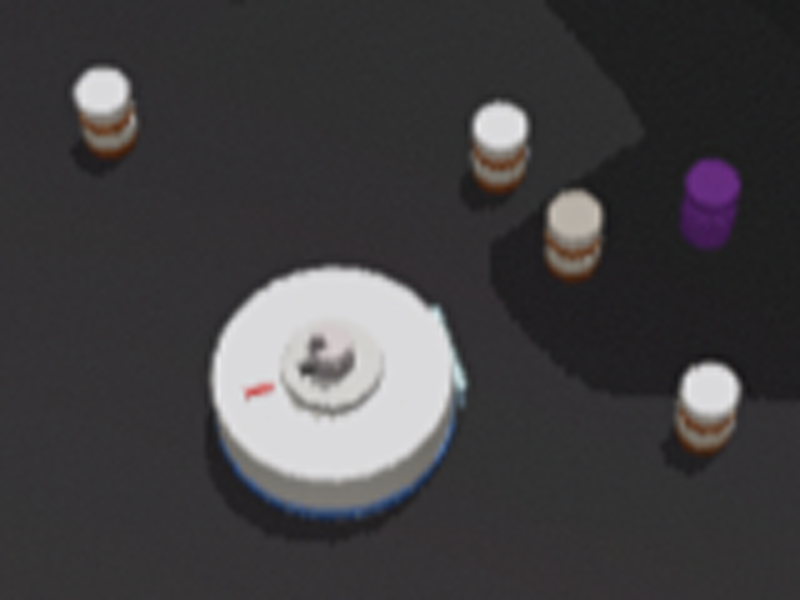

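View pics/c2.png

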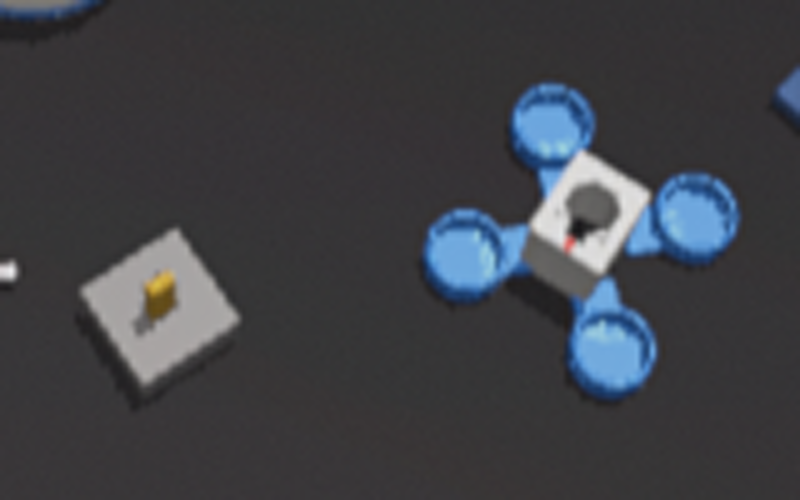

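View pics/c3.png

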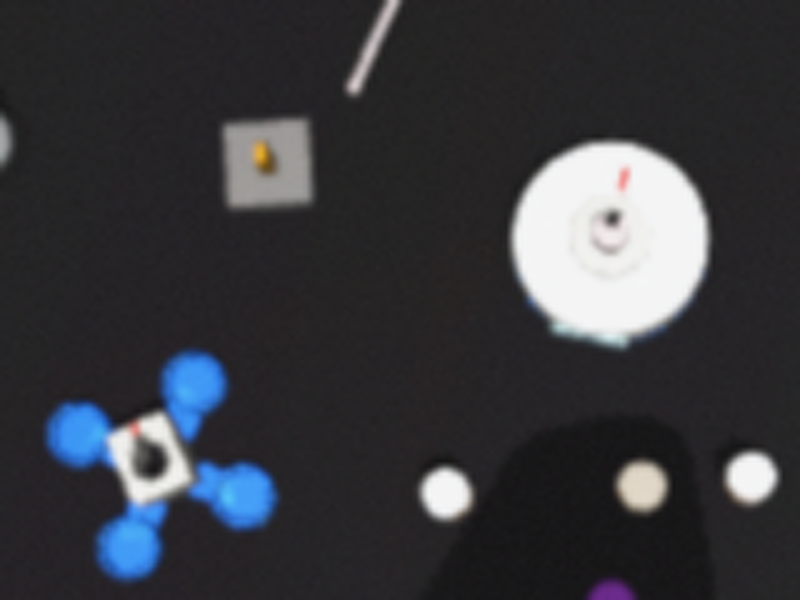

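View pics/c4.png

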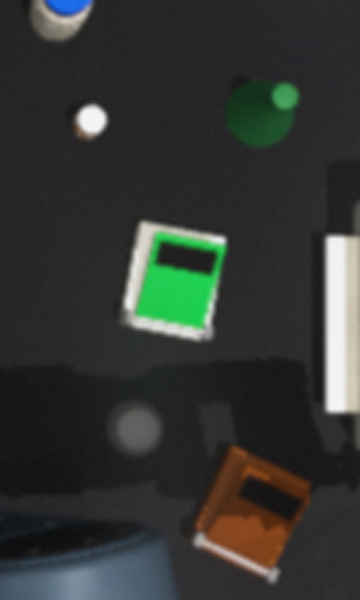

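```bash
cat > meas.py <<'E'
from h import *
def hsv(im): return cv2.cvtColor(im,cv2.COLOR_RGB2HSV)
def blobs(mask,amin,box=None):
    m=mask.astype(np.uint8)
    if box: 
        mm=np.zeros_like(m);u0,v0,u1,v1=box;mm[v0:v1,u0:u1]=m[v0:v1,u0:u1];m=mm
    cs,_=cv2.findContours(m,cv2.RETR_EXTERNAL,cv2.CHAIN_APPROX_NONE)
    return [c for c in cs if cv2.contourArea(c)>=amin]
def rect(name,c,z):
    P=np.array([onz(name,u,v,z)[:2] for u,v in c.reshape(-1,2)],np.float32)*1000
    return cv2.minAreaRect(P)
def circ(name,c,z):
    P=np.array([onz(name,u,v,z)[:2] for u,v in cv2.convexHull(c).reshape(-1,2)],np.float32)*1000
    return cv2.minEnclosingCircle(P)
E
python3 - <<'E'
from meas import *
for n in('scene','top'):
    im=np.load(f'pics/{n}0.npy');h=hsv(im);H,S,V=h[...,0].astype(int),h[...,1].astype(int),h[...,2].astype(int)
    print('==',n)
    # vials caps
    for c in blobs((S<70)&(V>140),15):
        x,y,w,hh=cv2.boundingRect(c)
        if 6<w<16 and 5<hh<20:
            (cx,cy),r=circ(n,c,.046)
            M=cv2.moments(c);u,v=M['m10']/M['m00'],M['m01']/M['m00']
            print('cap? px',round(u,1),round(v,1),'xy',np.round([cx,cy],1),'r',round(r,1),'cent',np.round(onz(n,u,v,.046)[:2]*1000,1))
    for c in blobs((H>95)&(H<115)&(S>110)&(V>120),40):
        M=cv2.moments(c);u,v=M['m10']/M['m00'],M['m01']/M['m00'];(cx,cy),r=circ(n,c,.017)
        print('blue px',round(u,1),round(v,1),'a',cv2.contourArea(c),'xy.017',np.round([cx,cy],1),'r',round(r,1),cv2.boundingRect(c))
    for nm,m in(('gold',(H>15)&(H<32)&(S>120)&(V>90)),('red',((H<8)|(H>172))&(S>110)&(V>120)),('green',(H>50)&(H<80)&(S>130)&(V>100)),('purple',(H>130)&(H<160)&(S>100))):
        for c in blobs(m,2):
            M=cv2.moments(c);print(nm,np.round([M['m10']/M['m00'],M['m01']/M['m00']],1),cv2.contourArea(c),cv2.boundingRect(c))
    for c in blobs((S<60)&(V>150),300):
        print('white',cv2.boundingRect(c),cv2.contourArea(c))
    for c in blobs((S<50)&(V>100)&(V<185),120):
        print('grey',cv2.boundingRect(c),cv2.contourArea(c), [np.round(x,1) for x in rect(n,c,.025)])
E
```

```text
== scene
cap? px 442.0 378.8 xy [384.3 536.5] r 17.3 cent [383.7 537.6]
cap? px 321.5 237.9 xy [433.1  99.8] r 16.1 cent [433.7  99.6]
cap? px 294.5 203.0 xy [441.8 -29.1] r 14.9 cent [441.9 -29. ]
cap? px 279.6 185.1 xy [ 448.7 -100.3] r 16.4 cent [ 449.1 -100.8]
cap? px 199.9 178.0 xy [ 635.1 -230.8] r 16.3 cent [ 635.7 -230.4]
cap? px 110.0 169.5 xy [ 849.3 -380.2] r 20.6 cent [ 849.1 -380.4]
cap? px 463.9 164.5 xy [-58.3  92.7] r 12.9 cent [-57.9  92.6]
cap? px 103.7 156.1 xy [ 848.4 -435.2] r 20.4 cent [ 849.1 -435.2]
cap? px 97.8 143.4 xy [ 850.3 -489.2] r 20.0 cent [ 849.3 -489. ]
cap? px 92.2 131.2 xy [ 849.8 -543.1] r 20.2 cent [ 849.3 -542.3]
blue px 361.6 327.9 a 244.0 xy.017 [464.7 343.3] r 28.0 (354, 315, 17, 23)
blue px 334.1 309.9 a 232.0 xy.017 [499.9 275.5] r 26.1 (325, 302, 21, 17)
blue px 377.0 303.2 a 241.5 xy.017 [403. 311.] r 32.0 (365, 295, 23, 17)
blue px 350.1 284.9 a 197.5 xy.017 [433.6 245. ] r 29.3 (342, 277, 17, 22)
blue px 428.7 274.3 a 2113.5 xy.017 [232.8 310.9] r 90.3 (396, 243, 67, 64)
blue px 157.9 193.0 a 257.5 xy.017 [ 757.3 -260.5] r 29.9 (148, 1
[... 1655 characters left out ...]
 64) 2054.5 [array([-720.7, -329.2]), array([223.5, 434.4]), np.float64(9.6)]
grey (444, 0, 116, 201) 8689.5 [array([-391.9, -123.6]), array([871.4, 318.3]), np.float64(89.7)]
== topTraceback (most recent call last):
  File "<stdin>", line 9, in <module>
  File "meas.py", line 13, in circ
    P=np.array([onz(name,u,v,z)[:2] for u,v in cv2.convexHull(c).reshape(-1,2)],np.float32)*1000
                ~~~^^^^^^^^^^^^
  File "h.py", line 10, in onz
    o,d=ray(name,u,v);return o+d*(z-o[2])/d[2]
        ~~~^^^^^^^^^^
  File "h.py", line 7, in ray
    ci=arm.camera_info(name);K=np.array(ci['camera_matrix']);T=np.array(ci['world_from_camera'])
ValueError: time passes only in moves, steps and waits
```

```bash
python3 - <<'E'
import json
from workcell import arm
json.dump({n:{k:[list(map(float,r)) for r in arm.camera_info(n)[k]] for k in('camera_matrix','world_from_camera')} for n in('scene','top')},open('cam.json','w'))
E
sed -i 's/arm.camera_info(name)/CI[name]/; 2a import json\nCI=json.load(open("cam.json"))' h.py
cat > m1.py <<'E'
from meas import *
import sys
tag=sys.argv[1]
for n in('scene','top'):
    im=np.load(f'pics/{n}{tag}.npy');h=hsv(im);H,S,V=h[...,0].astype(int),h[...,1].astype(int),h[...,2].astype(int)
    print('==',n)
    for c in blobs((S<70)&(V>140),15):
        x,y,w,hh=cv2.boundingRect(c)
        if 6<w<16 and 5<hh<20:
            (cx,cy),r=circ(n,c,.046)
            M=cv2.moments(c);u,v=M['m10']/M['m00'],M['m01']/M['m00']
            print('cap? px',round(u,1),round(v,1),'xy',np.round([cx,cy],1),'r',round(r,1),'cent',np.round(onz(n,u,v,.046)[:2]*1000,1))
    for c in blobs((H>95)&(H<115)&(S>110)&(V>120),40):
        M=cv2.moments(c);u,v=M['m10']/M['m00'],M['m01']/M['m00']
        print('blue px',round(u,1),round(v,1),'a',cv2.contourArea(c),cv2.boundingRect(c))
    for nm,m in(('gold',(H>15)&(H<32)&(S>120)&(V>90)),('red',((H<8)|(H>172))&(S>60)&(V>120)),('green',(H>50)&(H<80)&(S>130)&(V>100)),('purple',(H>130)&(H<160)&(S>100))):
        for c in blobs(m,2):
            M=cv2.moments(c);print(nm,np.round([M['m10']/M['m00'],M['m01']/M['m00']],1),cv2.contourArea(c),cv2.boundingRect(c))
    box=(250,300,295,345) if n=='scene' else (208,146,240,178)
    for c in blobs((S<60)&(V>90),100,box): print('stand',[np.round(x,1) for x in rect(n,c,.025)])
    box=(340,285,376,320) if n=='scene' else (180,205,215,240)
    for c in blobs((S<60)&(V>185 if n=='scene' else V>150),20,box): print('boss',cv2.boundingRect(c),[np.round(x,1) for x in rect(n,c,.050)])
E
python3 m1.py 0
```

```text
== scene
cap? px 442.0 378.8 xy [384.3 536.5] r 17.3 cent [383.7 537.6]
cap? px 321.5 237.9 xy [433.1  99.8] r 16.1 cent [433.7  99.6]
cap? px 294.5 203.0 xy [441.8 -29.1] r 14.9 cent [441.9 -29. ]
cap? px 279.6 185.1 xy [ 448.7 -100.3] r 16.4 cent [ 449.1 -100.8]
cap? px 199.9 178.0 xy [ 635.1 -230.8] r 16.3 cent [ 635.7 -230.4]
cap? px 110.0 169.5 xy [ 849.3 -380.2] r 20.6 cent [ 849.1 -380.4]
cap? px 463.9 164.5 xy [-58.3  92.7] r 12.9 cent [-57.9  92.6]
cap? px 103.7 156.1 xy [ 848.4 -435.2] r 20.4 cent [ 849.1 -435.2]
cap? px 97.8 143.4 xy [ 850.3 -489.2] r 20.0 cent [ 849.3 -489. ]
cap? px 92.2 131.2 xy [ 849.8 -543.1] r 20.2 cent [ 849.3 -542.3]
blue px 361.6 327.9 a 244.0 (354, 315, 17, 23)
blue px 334.1 309.9 a 232.0 (325, 302, 21, 17)
blue px 377.0 303.2 a 241.5 (365, 295, 23, 17)
blue px 350.1 284.9 a 197.5 (342, 277, 17, 22)
blue px 428.7 274.3 a 2113.5 (396, 243, 67, 64)
blue px 157.9 193.0 a 257.5 (148, 185, 21, 17)
blue px 109.1 166.6 a 1047.0 (80, 128, 54, 66)
gold [271.6 318.5] 27.5 (269, 315, 6, 9)
gold [149.6  56.5] 27.0 (147, 48, 7, 18)
gold [183.2   9.9] 1599.0 (
[... 1457 characters left out ...]
2, 17, 14)
blue px 185.4 216.5 a 114.5 (179, 211, 14, 12)
blue px 207.9 207.7 a 138.5 (202, 200, 13, 18)
blue px 352.3 126.1 a 206.5 (344, 118, 18, 17)
blue px 415.3 111.6 a 774.0 (385, 93, 67, 29)
gold [548.6 404.7] 489.0 (540, 383, 20, 37)
gold [544.1 271.1] 1004.0 (537, 223, 23, 134)
gold [222. 161.] 7.0 (221, 159, 3, 5)
gold [539.9 167.6] 895.5 (532, 105, 28, 117)
red [255.2 113.9] 150.5 (248, 102, 15, 25)
green [389.7 222.7] 592.0 (376, 208, 30, 31)
green [424.6 161.9] 46.0 (421, 158, 8, 9)
purple [291.9 250.3] 83.0 (287, 245, 11, 11)
stand [array([655.4, 224.9]), array([58. , 54.1]), np.float64(1.9)]
boss (192, 213, 16, 18) [array([453.6, 291.6]), array([50.3, 42.3]), np.float64(28.0)]
```

```bash
python3 - <<'E'
from h import *
s=np.load('pics/scene0.npy');t=np.load('pics/top0.npy')
a=cv2.resize(s[208:268,216:278],None,fx=9,fy=9,interpolation=cv2.INTER_CUBIC)
b=cv2.resize(t[154:204,268:318],None,fx=11,fy=11,interpolation=cv2.INTER_CUBIC)
for i,c,u0,v0,f in((0,a,216,208,9),(1,b,268,154,11)):
    for k in range(0,c.shape[1],10*f): cv2.putText(c,str(u0+k//f),(k,10),0,.4,(0,0,255));c[::4,k]=(0,0,255)
    for k in range(0,c.shape[0],10*f): cv2.putText(c,str(v0+k//f),(0,k+10),0,.4,(0,0,255));c[k,::4]=(0,0,255)
    cv2.imwrite(f'pics/d{i}.png',c[:,:,::-1])
E
```

```text
(no output)
```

View pics/d0.png

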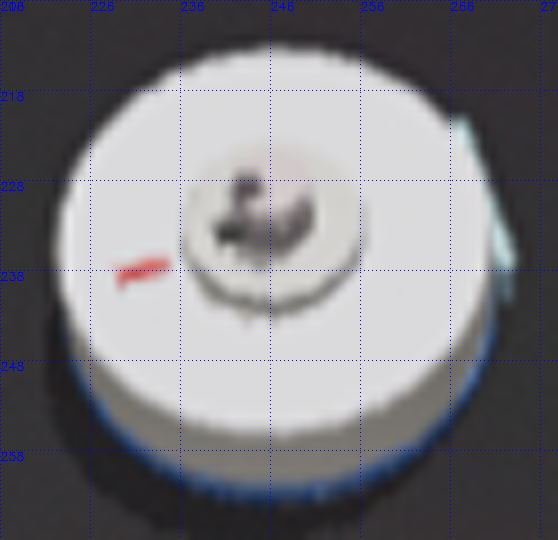

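View pics/d1.png

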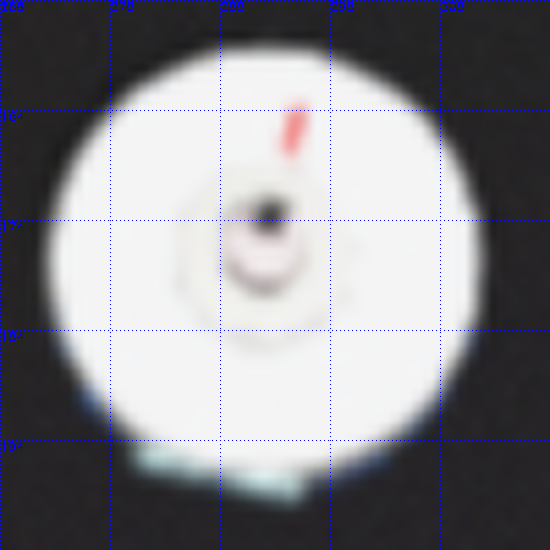

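```bash
cat > drv.py <<'E'
from meas import *
from scipy.optimize import least_squares
def drive(tag):
    res=[]
    for n,box,dy in(('scene',(214,205,280,270),0),('top',(268,154,320,204),0)):
        im=np.load(f'pics/{n}{tag}.npy').astype(float);L=im.mean(2)
        P=[]
        # subpixel edges along rays from centre on the top face
        c0=(247,234) if n=='scene' else (292,178)
        cw=onz(n,*c0,.05)
        G=cv2.GaussianBlur(L,(0,0),.7)
        for a in np.linspace(0,2*np.pi,120,endpoint=False):
            rr=np.arange(.050,.080,.0005)
            q=np.array([proj(n,cw+[r*np.cos(a),r*np.sin(a),0]) for r in rr],np.float32)
            v=cv2.remap(G.astype(np.float32),q[:,0].copy(),q[:,1].copy(),cv2.INTER_LINEAR).ravel()
            g=-np.diff(v)
            i=np.argmax(g>20) if (g>6).any() else 0
            i=np.argmax(g);
            P.append(cw[:2]+rr[i]*np.array([np.cos(a),np.sin(a)]))
        P=np.array(P)
        f=lambda x:np.hypot(*(P-x[:2]).T)-x[2]
        s=least_squares(f,[*cw[:2],.064],loss='soft_l1',f_scale=.0005)
        red=np.clip(im[...,0]-im[...,1:].max(2)-15,0,None);m=np.zeros_like(red);u0,v0,u1,v1=box;m[v0:v1,u0:u1]=red[v0:v1,u0:u1]
        # restrict red to near face
        vv,uu=np.nonzero(m>10);w=m[vv,uu]
        if len(w):
            c=np.array([np.average(uu,weights=w),np.average(vv,weights=w)]);rp=onz(n,*c,.05)[:2]
            d=rp-s.x[:2]
            print(n,'axis',np.round(s.x*1000,1),'resid',np.round(np.abs(f(s.x)).mean()*1000,2),'red px',np.round(c,1),'r',np.round(np.hypot(*d)*1000,1),'yaw',np.round(np.degrees(np.arctan2(d[1],d[0])),1))
if __name__=='__main__':
    drive('0')
    from h import *
    # corresponding shaft guess
    print(onz('scene',246,229,.082),onz('top',292,176,.082))
    for n in('scene','top'):
        im=np.load(f'pics/{n}0.npy').astype(float)
        red=np.clip(im[...,0]-im[...,1:].max(2)-25,0,None);b=(343,288,372,318) if n=='scene' else (188,208,212,235)
        m=np.zeros_like(red);m[b[1]:b[3],b[0]:b[2]]=red[b[1]:b[3],b[0]:b[2]]
        vv,uu=np.nonzero(m>0);w=m[vv,uu];c=[np.average(uu,weights=w),np.average(vv,weights=w)]
        print('car red',np.round(c,1),np.round(onz(n,*c,.05)*1000,1))
E
python3 drv.py; python3 - <<'E'
import sys;sys.path.insert(0,'.')
import os;os.chdir('.')
from meas import *
s=np.load('pics/scene0.npy');t=np.load('pics/top0.npy')
def lab(im,u0,v0,u1,v1,f,fn):
    c=cv2.resize(im[v0:v1,u0:u1],None,fx=f,fy=f,interpolation=cv2.INTER_CUBIC)
    for k in range(0,c.shape[1],5*f): cv2.putText(c,str(u0+k//f),(k,10),0,.4,(255,0,0));c[::4,k]=(255,0,0)
    for k in range(0,c.shape[0],5*f): cv2.putText(c,str(v0+k//f),(0,k+10),0,.4,(255,0,0));c[k,::4]=(255,0,0)
    return c
a=lab(s,255,303,290,340,15,'');b=lab(t,212,150,236,175,15,'')
cv2.imwrite('pics/k0.png',a[:,:,::-1]);cv2.imwrite('pics/k1.png',b[:,:,::-1])
E
```

```text
scene axis [603.   -4.8  63.7] resid 0.87 red px [231.3 237.5] r 40.5 yaw -12.6
top axis [605.   -7.1  64.6] resid 1.11 red px [294.3 165.3] r 41.8 yaw -11.0
[ 0.60391686 -0.00135209  0.082     ] [ 0.60491633 -0.00850684  0.082     ]
car red [353.4 308.2] [468.6 302.9  50. ]
car red [196.5 215.3] [473.2 301.8  50. ]
```

View pics/k0.png

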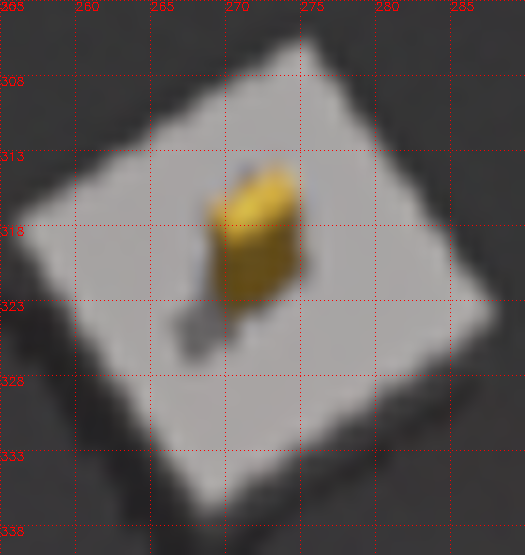

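View pics/k1.png

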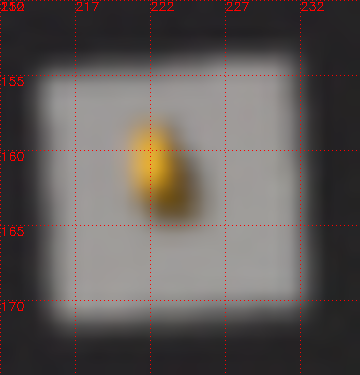

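```bash
python3 - <<'E'
from meas import *
print('key',onz('scene',271.7,316.6,.06),onz('top',222,160.2,.06),two((271.7,316.6),(222,160.2)))
for n,P in(('scene',[(275.5,305.5),(287.3,323.5),(269,337.5),(256,317.5)]),('top',[(214.5,154.8),(232,153.7),(232.6,170.5),(215.5,171.6)])):
    Q=np.array([onz(n,*p,.025)[:2]*1000 for p in P]);print(n,Q.mean(0),'sides',[np.round(np.hypot(*(Q[i]-Q[i-1])),1) for i in range(4)],'yaw',[np.round(np.degrees(np.arctan2(*(Q[i]-Q[i-1])[::-1]))%90,1) for i in range(4)])
st()
go([.654,.226,.15],np.radians(90+3))
E
```

```text
key [0.65388472 0.22877826 0.06      ] [0.65601436 0.2229183  0.06      ] (array([0.65501825, 0.22541295, 0.05438538]), np.float64(0.005278283461294017))
scene [652.74559035 227.91108562] sides [np.float64(56.8), np.float64(54.0), np.float64(56.1), np.float64(59.0)] yaw [np.float64(3.9), np.float64(3.3), np.float64(9.0), np.float64(4.2)]
top [654.74231199 222.64954585] sides [np.float64(57.4), np.float64(59.2), np.float64(57.3), np.float64(57.7)] yaw [np.float64(5.5), np.float64(4.8), np.float64(4.0), np.float64(5.0)]
t 0.1 tcp [ 0.1598 -0.526   0.2308] F [-0.8 -0.1  0.9] w 1.004 q [-1.36  0.35  1.65  0.    1.14 -0.08]
toolx [9.569e-01 2.906e-01 1.000e-04] tooly [ 0.2906 -0.9569 -0.001 ] z [-2.e-04  1.e-03 -1.e+00]
linear [ 691.4 -575.9   81.5] turn 1.74 (or +-22.5) q6 -0.08
```

Call:
{"fn": "servo_tool", "kwargs": {
  "increments": [
    {"linear": [690,-576,0],"turn": 1.92},
    {"linear": [690,-576,0],"turn": 1.92},
    {"linear": [690,-576,0],"turn": 1.92},
    {"linear": [690,-576,0],"turn": 1.92},
    {"linear": [690,-576,0],"turn": 1.92},
    {"linear": [690,-576,0],"turn": 1.92},
    {"linear": [690,-576,0],"turn": 1.92},
    {"linear": [690,-576,0],"turn": 1.92},
    {"linear": [690,-576,0],"turn": 1.92},
    {"linear": [690,-576,0],"turn": 1.92},
    {"linear": [690,-576,0],"turn": 1.92},
    {"linear": [690,-576,0],"turn": 1.92}
  ],
  "fingers": 0.6
}}

```text
time: 1.3
tcp_pos: [0.4894, -0.0223, 0.2313]
eef_rot: [1.0, 0.013, -0.0, -0.0]
force: [1.0, -0.3, 0.2]
width: 0.6
```

```bash
python3 - <<'E'
from h import *
st();go([.654,.2255,.15],np.radians(94.5))
E
```

```text
t 1.3 tcp [ 0.4894 -0.0223  0.2313] F [ 1.  -0.3  0.2] w 0.6 q [-0.14  0.24  1.8   0.    1.1   1.4 ]
toolx [ 9.996e-01  2.690e-02 -3.000e-04] tooly [ 0.0269 -0.9996 -0.001 ] z [-4.e-04  9.e-04 -1.e+00]
linear [ 171.2 -243.2   81.5] turn -0.37 (or +-22.5) q6 1.40
```

Call:
{"fn": "servo_tool", "kwargs": {
  "increments": [
    {"linear": [171,-243,80],"turn": -0.37},
    {"linear": [171,-243,80],"turn": -0.37},
    {"linear": [171,-243,80],"turn": -0.37},
    {"linear": [171,-243,80],"turn": -0.37},
    {"linear": [171,-243,80],"turn": -0.37},
    {"linear": [171,-243,80],"turn": -0.37},
    {"linear": [171,-243,80],"turn": -0.37},
    {"linear": [171,-243,80],"turn": -0.37},
    {"linear": [171,-243,80],"turn": -0.37}
  ]
}}

```text
time: 2.2
tcp_pos: [0.6533, 0.2243, 0.1516]
eef_rot: [0.999, 0.039, -0.0, -0.0]
force: [0.3, -0.7, -0.2]
width: 0.604
```

```bash
python3 - <<'E'
from h import *
st();go([.654,.2255,.039],np.radians(94.5))
a=snap('scene','s1');b=snap('top','t1')
big(a,'e',225,260,325,350,5)
E
```

```text
t 2.2 tcp [0.6533 0.2243 0.1516] F [ 0.3 -0.7 -0.2] w 0.604 q [0.26 0.69 1.32 0.   1.14 1.76]
toolx [ 9.969e-01  7.820e-02 -8.000e-04] tooly [ 7.820e-02 -9.969e-01 -6.000e-04] z [-9.e-04  6.e-04 -1.e+00]
linear [  0.9  -1.  112.6] turn -0.00 (or +-22.5) q6 1.76
```

View pics/e.png

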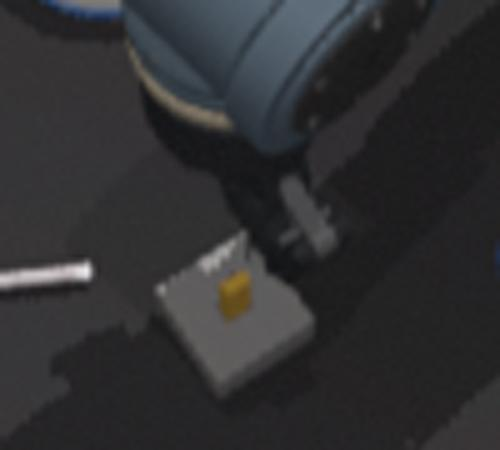

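Call:
{"fn": "servo_tool", "kwargs": {
  "increments": [
    {"linear": [1,-1,50]},
    {"linear": [1,-1,90]},
    {"linear": [1,-1,105]},
    {"linear": [1,-1,111]},
    {"linear": [1,-1,111]}
  ]
}}

```text
schema error: expected keys linear, turn
```

Call:
{"fn": "servo_tool", "kwargs": {
  "increments": [
    {"linear": [0,0,0]},
    {"linear": [0,0,0]},
    {"linear": [0,0,0]},
    {"linear": [0,0,0]},
    {"linear": [0,0,0]},
    {"linear": [0,0,0]}
  ],
  "fingers": 0.0,
  "squeeze": 30
}}

```text
schema error: expected keys linear, turn
```

Call:
{"fn": "servo_tool", "kwargs": {
  "increments": [
    {"linear": [1,-1,50],"turn": 0},
    {"linear": [1,-1,90],"turn": 0},
    {"linear": [1,-1,105],"turn": 0},
    {"linear": [1,-1,111],"turn": 0},
    {"linear": [1,-1,111],"turn": 0}
  ]
}}

```text
time: 2.8
tcp_pos: [0.6551, 0.2249, 0.0425]
eef_rot: [0.999, 0.038, 0.001, -0.001]
force: [-0.7, 0.7, 0.1]
width: 0.602
```

Call:
{"fn": "servo_tool", "kwargs": {
  "increments": [
    {"linear": [-1,-0.5,2.5],"turn": 0},
    {"linear": [-1,-0.5,2.5],"turn": 0},
    {"linear": [-1,-0.5,2.5],"turn": 0},
    {"linear": [-1,-0.5,2.5],"turn": 0},
    {"linear": [-1,-0.5,2.5],"turn": 0},
    {"linear": [-1,-0.5,2.5],"turn": 0},
    {"linear": [-1,-0.5,2.5],"turn": 0}
  ],
  "fingers": 0.0,
  "squeeze": 30
}}

```text
time: 3.5
tcp_pos: [0.6547, 0.2255, 0.0411]
eef_rot: [0.999, 0.038, 0.002, -0.001]
force: [-0.9, -0.1, 6.8]
width: 0.083
```

```bash
python3 - <<'E'
from h import *
st()
a=snap('scene','s2');b=snap('top','t2')
big(a,'e',225,260,325,350,5);big(b,'e2',180,120,280,210,5)
E
```

```text
t 3.5 tcp [0.6547 0.2255 0.0411] F [-0.9 -0.1  6.8] w 0.083 q [0.26 0.82 1.37 0.   0.95 1.76]
toolx [0.997  0.0769 0.0031] tooly [ 0.0769 -0.997  -0.0014] z [ 0.0029  0.0017 -1.    ]
```

View pics/e.png

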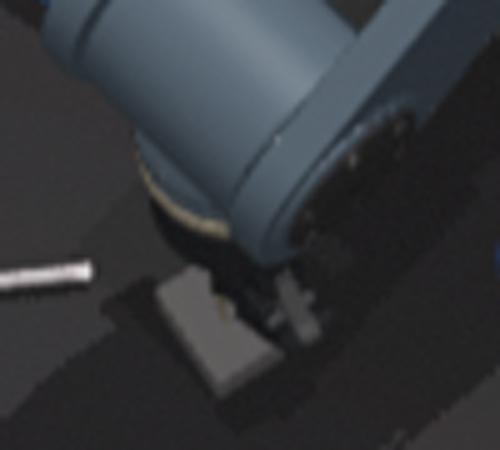

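Call:
{"fn": "servo_tool", "kwargs": {
  "increments": [
    {"linear": [0,0,-20],"turn": 0},
    {"linear": [0,0,-50],"turn": 0},
    {"linear": [0,0,-100],"turn": 0},
    {"linear": [0,0,-150],"turn": 0},
    {"linear": [0,0,-160],"turn": 0},
    {"linear": [0,0,-160],"turn": 0}
  ]
}}

```text
time: 4.2
tcp_pos: [0.6549, 0.2255, 0.2033]
eef_rot: [0.999, 0.039, 0.003, -0.001]
force: [-1.2, -0.3, -1.3]
width: 0.08
```

```bash
python3 - <<'E'
from h import *
st()
go([.604,-.006,.2],np.radians(90-11.5))
d=np.radians(-11.5); 
go([.604+.010*np.cos(d),-.006+.010*np.sin(d),.2],np.radians(90-11.5))
E
```

```text
t 4.2 tcp [0.6549 0.2255 0.2033] F [-1.2 -0.3 -1.3] w 0.08 q [0.26 0.64 1.27 0.   1.23 1.76]
toolx [0.997  0.077  0.0068] tooly [ 0.077  -0.997  -0.0021] z [ 0.0066  0.0027 -1.    ]
linear [-68.6 226.9   2.4] turn 1.99 (or +-22.5) q6 1.76
linear [-59.  229.6   2.4] turn 1.99 (or +-22.5) q6 1.76
```

Call:
{"fn": "servo_tool", "kwargs": {
  "increments": [
    {"linear": [-59,229.6,0],"turn": 2.0},
    {"linear": [-59,229.6,0],"turn": 2.0},
    {"linear": [-59,229.6,0],"turn": 2.0},
    {"linear": [-59,229.6,0],"turn": 2.0},
    {"linear": [-59,229.6,0],"turn": 2.0},
    {"linear": [-59,229.6,0],"turn": 2.0},
    {"linear": [-59,229.6,40],"turn": 2.0},
    {"linear": [-59,229.6,70],"turn": 2.0},
    {"linear": [-59,229.6,70],"turn": 2.0}
  ]
}}

```text
time: 5.1
tcp_pos: [0.6112, -0.007, 0.1269]
eef_rot: [0.995, -0.101, -0.002, -0.002]
force: [-0.5, -0.2, -0.7]
width: 0.084
```

```bash
cat >> h.py <<'E'
def lab(im,u0,v0,u1,v1,f,fn,g=5):
    c=cv2.resize(im[v0:v1,u0:u1],None,fx=f,fy=f,interpolation=cv2.INTER_CUBIC)
    c=np.clip(c.astype(int)*1,0,255).astype(np.uint8)
    for k in range(0,c.shape[1],g*f): cv2.putText(c,str(u0+k//f),(k,10),0,.4,(255,0,0));c[::4,k]=(255,0,0)
    for k in range(0,c.shape[0],g*f): cv2.putText(c,str(v0+k//f),(0,k+10),0,.4,(255,0,0));c[k,::4]=(255,0,0)
    cv2.imwrite(f'pics/{fn}.png',c[:,:,::-1])
E
python3 - <<'E'
from h import *
st()
a=snap('scene','s3');b=snap('top','t3')
lab(a,215,205,280,265,11,'e');lab(b,262,150,322,205,11,'e2')
E
```

```text
t 5.1 tcp [ 0.6112 -0.007   0.1269] F [-0.5 -0.2 -0.7] w 0.084 q [-0.09  0.58  1.57  0.    0.99  1.68]
toolx [ 0.9797 -0.2005 -0.0037] tooly [-0.2006 -0.9797 -0.003 ] z [-0.0031  0.0037 -1.    ]
```

View pics/e.png

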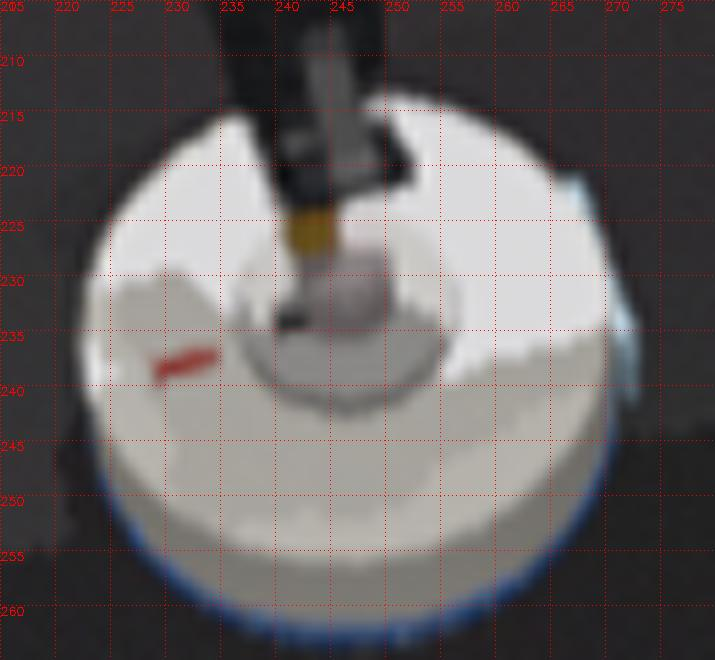

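View pics/e2.png

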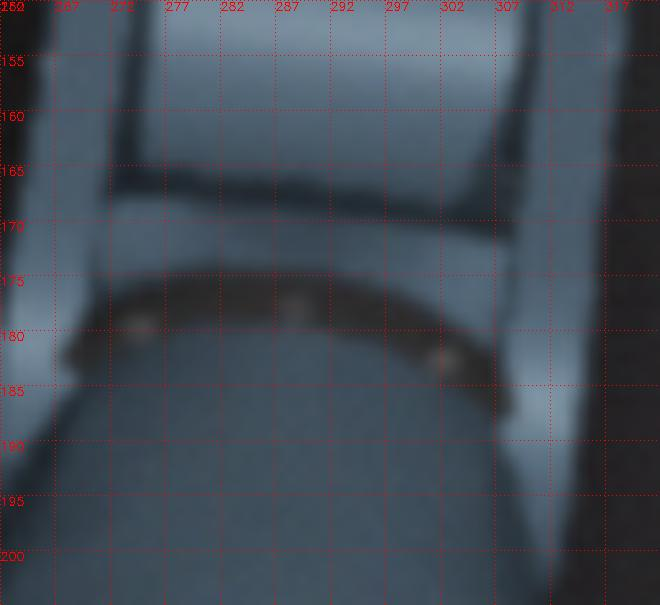

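```bash
cat > ov.py <<'E'
from h import *
import sys
def over(im,u0,v0,u1,v1,f,fn,curves):
    c=cv2.resize(im[v0:v1,u0:u1],None,fx=f,fy=f,interpolation=cv2.INTER_CUBIC)
    for pts,col in curves:
        q=np.array([(proj('scene',p)-[u0,v0]+.5)*f for p in pts]);cv2.polylines(c,[np.int32(q*16)],False,col,1,cv2.LINE_AA,4)
    cv2.imwrite(f'pics/{fn}.png',c[:,:,::-1])
def circle(ax,r,z): return [(ax[0]+r*np.cos(a),ax[1]+r*np.sin(a),z) for a in np.linspace(0,2*np.pi,73)]
def box(c,ex,hx,hy,z0,z1):
    ex=np.array([*ex,0]);ex=ex/np.linalg.norm(ex);ey=np.array([-ex[1],ex[0],0]);out=[]
    for z in(z0,z1): out.append([np.array([c[0],c[1],z])+a*hx*ex+b*hy*ey for a,b in((1,1),(-1,1),(-1,-1),(1,-1),(1,1))])
    return out
E
python3 - <<'E'
from ov import *
im=np.load('pics/s3.npy')
b=box((.6112,-.007),(.9797,-.2005),.0065,.004,.0908,.1058)
ax=(.603,-.0048)
over(im,215,205,280,265,11,'e',[(b[0],(255,0,0)),(circle(ax,.0105,.082),(0,255,0)),(circle(ax,.026,.06),(0,255,0)),(circle(ax,.064,.05),(0,255,0))])
im=np.load('pics/scene0.npy')
over(im,215,205,280,265,11,'e2',[(circle(ax,.0105,.082),(0,255,0)),(circle(ax,.012,.078),(0,255,0)),(circle(ax,.026,.06),(0,255,0)),(circle(ax,.064,.05),(0,255,0))]+[(x,(255,0,0)) for x in box((.603+.0098,-.0048-.002),(.9797,-.2005),.008,.005,.082,.082)])
E
```

```text
(no output)
```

View pics/e.png

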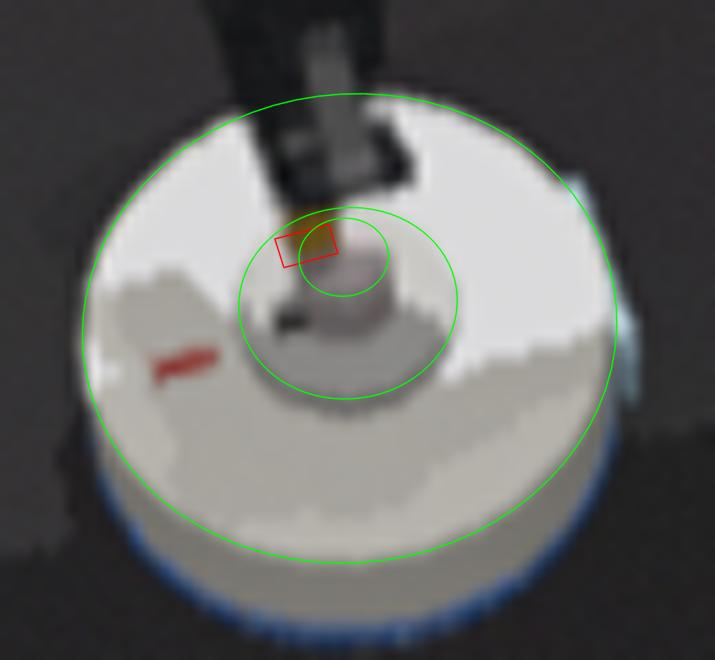

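View pics/e2.png

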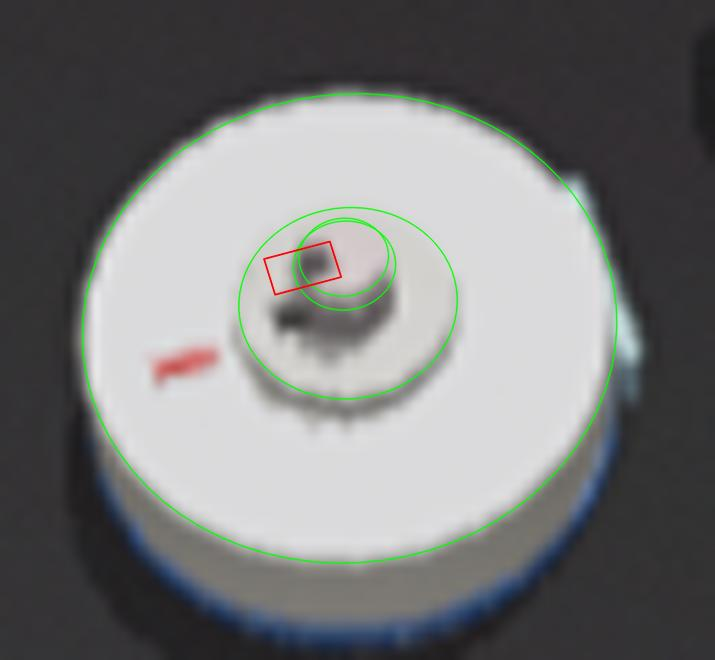

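```bash
python3 - <<'E'
from ov import *
im=np.load('pics/s3.npy')
im=np.clip(im.astype(float)*1.6,0,255).astype(np.uint8)
b=box((.6112,-.007),(.9797,-.2005),.0065,.004,.0908,.1058)
b4=box((.6112,-.007),(.9797,-.2005),.0065,.004,.0948,.1058)
b0=box((.6112,-.007),(.9797,-.2005),.0065,.00001,.0908,.1058)
ax=(.603,-.0048)
over(im,232,212,258,240,22,'e',[(b4[0],(255,0,0)),(b0[0],(255,0,255)),(b4[1],(255,0,0)),(circle(ax,.0105,.082),(0,255,0))]+[(x,(0,255,255)) for x in box((.603+.0098,-.0048-.002),(.9797,-.2005),.008,.005,.082,.082)])
E
```

```text
(no output)
```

View pics/e.png

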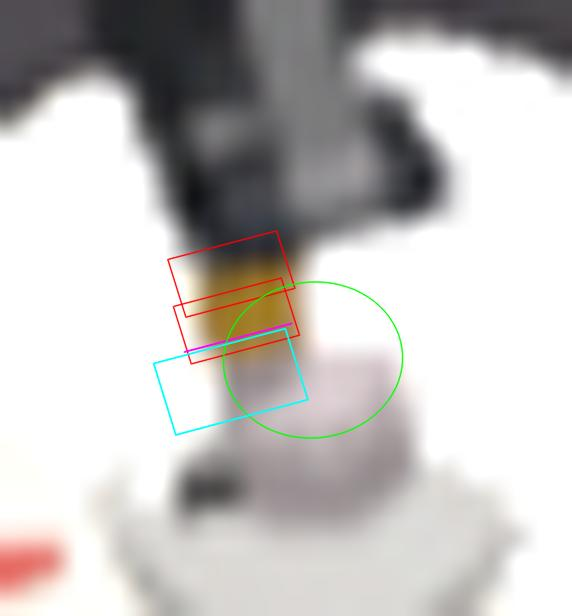

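Call:
{"fn": "servo_tool", "kwargs": {
  "increments": [
    {"linear": [3,0.3,0],"turn": 0},
    {"linear": [3,0.3,0],"turn": 0},
    {"linear": [3,0.3,3],"turn": 0},
    {"linear": [3,0.3,6],"turn": 0},
    {"linear": [3,0.3,9],"turn": 0},
    {"linear": [3,0.3,11],"turn": 0},
    {"linear": [3,0.3,13],"turn": 0},
    {"linear": [3,0.3,14],"turn": 0}
  ]
}}

```text
time: 6.0
tcp_pos: [0.6168, -0.0081, 0.1176]
eef_rot: [0.995, -0.101, 0.002, -0.002]
force: [-0.4, 0.5, -0.2]
width: 0.081
```

Call:
{"fn": "servo_tool", "kwargs": {
  "increments": [
    {"linear": [0,0,0],"turn": 0}
  ]
}}

```text
time: 6.1
tcp_pos: [0.6168, -0.0081, 0.1175]
eef_rot: [0.995, -0.101, 0.002, -0.002]
force: [-0.8, 1.1, -0.8]
width: 0.08
```

```bash
python3 - <<'E'
from ov import *
s=st();im=snap('scene','s4')
im=np.clip(im.astype(float)*1.6,0,255).astype(np.uint8)
over(im,232,212,258,240,22,'e',[])
E
```

```text
t 6.1 tcp [ 0.6168 -0.0081  0.1175] F [-0.8  1.1 -0.8] w 0.08 q [-0.09  0.6   1.57  0.    0.97  1.68]
toolx [ 0.9797 -0.2004  0.0035] tooly [-0.2004 -0.9797 -0.0038] z [ 0.0042  0.003  -1.    ]
```

View pics/e.png

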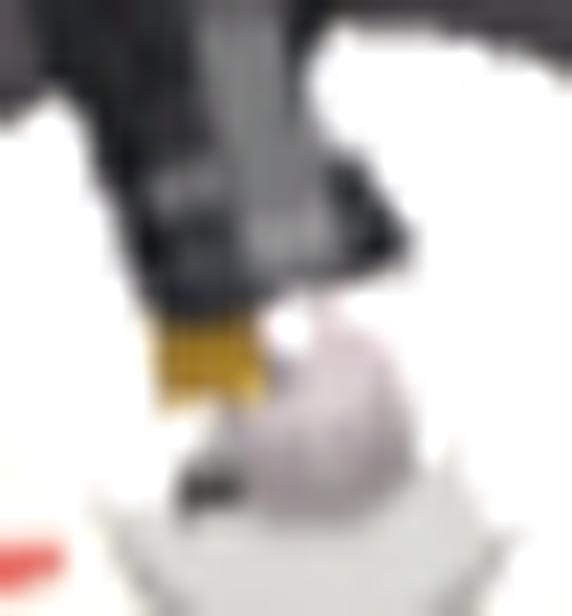

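Call:
{"fn": "servo_tool", "kwargs": {
  "increments": [
    {"linear": [-1.5,0.2,-3],"turn": 0},
    {"linear": [-2.7,0.3,-3],"turn": 0},
    {"linear": [-2.7,0.3,-3],"turn": 0},
    {"linear": [-2.7,0.3,-3],"turn": 0},
    {"linear": [-2.7,0.3,-3],"turn": 0}
  ]
}}

```text
time: 6.65
tcp_pos: [0.6141, -0.0079, 0.1205]
eef_rot: [0.995, -0.101, 0.002, -0.002]
force: [0.4, 0.1, 0.0]
width: 0.079
```

```bash
python3 - <<'E'
from ov import *
s=st();im=snap('scene','s5')
im=np.clip(im.astype(float)*1.6,0,255).astype(np.uint8)
over(im,232,212,258,240,22,'e',[])
E
```

```text
t 6.65 tcp [ 0.6141 -0.0079  0.1205] F [0.4 0.1 0. ] w 0.079 q [-0.09  0.59  1.57  0.    0.97  1.68]
toolx [ 0.9797 -0.2004  0.0036] tooly [-0.2003 -0.9797 -0.0037] z [ 0.0043  0.0029 -1.    ]
```

View pics/e.png

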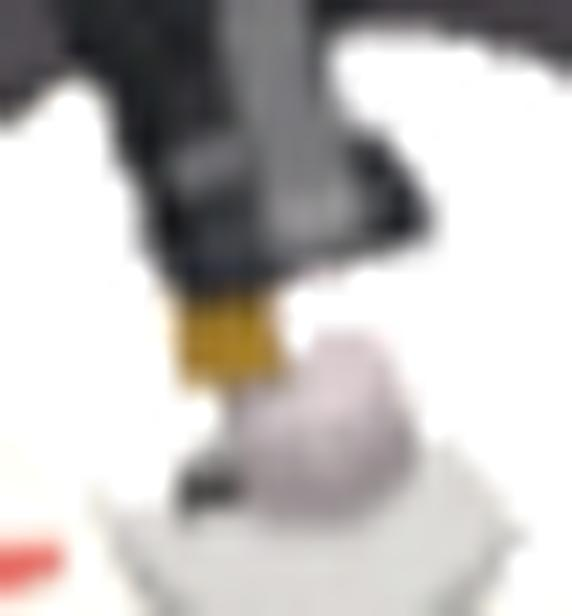

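Call:
{"fn": "servo_tool", "kwargs": {
  "increments": [
    {"linear": [0,0,2],"turn": 0},
    {"linear": [0,0,4],"turn": 0},
    {"linear": [0,0,6],"turn": 0},
    {"linear": [0,0,8],"turn": 0},
    {"linear": [0,0,8],"turn": 0},
    {"linear": [0,0,8],"turn": 0}
  ]
}}

```text
time: 7.3
tcp_pos: [0.6141, -0.0079, 0.1125]
eef_rot: [0.995, -0.101, 0.002, -0.002]
force: [0.1, 0.8, -1.5]
width: 0.081
```

Call:
{"fn": "servo_tool", "kwargs": {
  "increments": [
    {"linear": [0,0,4],"turn": 0},
    {"linear": [0,0,8],"turn": 0},
    {"linear": [0,0,11],"turn": 0},
    {"linear": [0,0,14],"turn": 0},
    {"linear": [0,0,17],"turn": 0},
    {"linear": [0,0,19],"turn": 0},
    {"linear": [0,0,19],"turn": 0}
  ]
}}

```text
time: 8.0
tcp_pos: [0.6141, -0.0078, 0.0931]
eef_rot: [0.995, -0.101, 0.002, -0.002]
force: [-0.2, 0.2, -1.0]
width: 0.084
```

Call:
{"fn": "servo_tool", "kwargs": {
  "increments": [
    {"linear": [0,0,3],"turn": 0},
    {"linear": [0,0,5],"turn": 0},
    {"linear": [0,0,6.5],"turn": 0},
    {"linear": [0,0,6.5],"turn": 0}
  ]
}}

```text
time: 8.4
tcp_pos: [0.614, -0.0078, 0.0864]
eef_rot: [0.995, -0.101, 0.002, -0.002]
force: [-0.8, 0.6, -0.3]
width: 0.086
```

Call:
{"fn": "servo_tool", "kwargs": {
  "increments": [
    {"linear": [0,0,0],"turn": 0},
    {"linear": [0,0,0],"turn": 0},
    {"linear": [0,0,0],"turn": 0},
    {"linear": [0,0,0],"turn": 0}
  ],
  "fingers": 0.3
}}

```text
time: 8.8
tcp_pos: [0.6141, -0.0078, 0.0865]
eef_rot: [0.995, -0.101, 0.002, -0.002]
force: [-0.4, -0.3, 0.1]
width: 0.303
```

```bash
python3 - <<'E'
from ov import *
s=st();go([.520,.270,.25],np.radians(90+27))
E
```

```text
t 8.8 tcp [ 0.6141 -0.0078  0.0865] F [-0.4 -0.3  0.1] w 0.303 q [-0.09  0.64  1.59  0.    0.91  1.68]
toolx [ 0.9797 -0.2004  0.003 ] tooly [-0.2004 -0.9797 -0.0037] z [ 0.0037  0.003  -1.    ]
linear [-147.3 -253.9 -163. ] turn -4.82 (or +-22.5) q6 1.68
```

Call:
{"fn": "servo_tool", "kwargs": {
  "increments": [
    {"linear": [0,0,-20],"turn": 0},
    {"linear": [0,0,-60],"turn": 0},
    {"linear": [0,0,-110],"turn": -0.5},
    {"linear": [0,0,-160],"turn": -1},
    {"linear": [-30,-40,-163],"turn": -2},
    {"linear": [-65,-80,-163],"turn": -3},
    {"linear": [-95,-120,-163],"turn": -4},
    {"linear": [-110,-160,-163],"turn": -4.8},
    {"linear": [-130,-200,-163],"turn": -4.8},
    {"linear": [-147,-254,-163],"turn": -4.8},
    {"linear": [-147,-254,-163],"turn": -4.8},
    {"linear": [-147,-254,-163],"turn": -4.8}
  ],
  "fingers": 1.0
}}

```text
time: 10.0
tcp_pos: [0.5199, 0.2712, 0.2499]
eef_rot: [0.972, 0.233, 0.002, -0.001]
force: [0.1, -0.3, -0.3]
width: 1.001
```

```bash
python3 - <<'E'
from ov import *
s=st();a=snap('scene','s6');b=snap('top','t6')
ax=(.603,-.0048);ex=(.9797,-.2005)
c=np.clip(a.astype(float)*1.0,0,255).astype(np.uint8)
k=box((.603+.0098,-.0048-.002),ex,.0065,.004,.105,.082)
over(c,220,205,275,255,12,'e',[(x,(255,0,0)) for x in k])
cv2.imwrite('pics/e3.png',a[:,:,::-1]);lab(b,262,150,322,205,11,'e2')
E
```

```text
t 10.0 tcp [0.5199 0.2712 0.2499] F [ 0.1 -0.3 -0.3] w 1.001 q [0.4  0.4  1.54 0.   1.2  1.5 ]
toolx [0.8912 0.4536 0.0045] tooly [ 0.4536 -0.8912 -0.0009] z [ 0.0036  0.0029 -1.    ]
```

View pics/e.png

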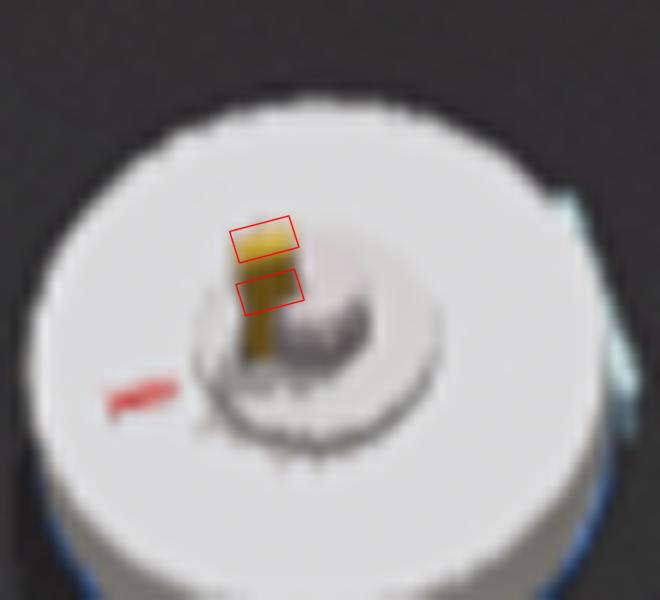

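View pics/e2.png

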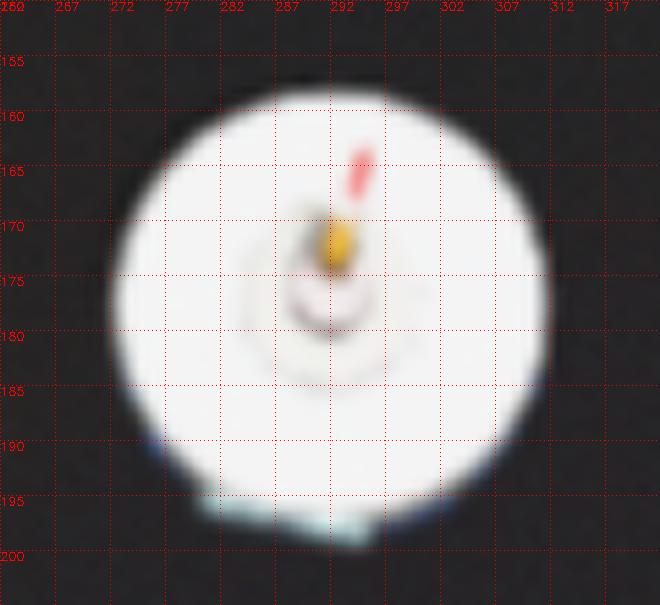

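View pics/e3.png

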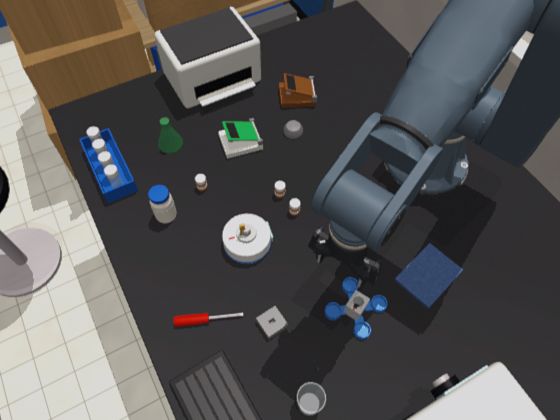

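```bash
cat > car.py <<'E'
from meas import *
from scipy.optimize import least_squares
def car(n,im,c,yaw,z0=0.0,r=.0205):
    im=im.astype(np.float32);B=cv2.GaussianBlur(im[...,2]-im[...,0],(0,0),.6)
    out=[]
    z=z0+.017
    for k,(sx,sy) in enumerate(((1,1),(-1,1),(-1,-1),(1,-1))):
        cy,sn=np.cos(yaw),np.sin(yaw);lx,ly=.042*sx,.042*sy
        cc=np.array([c[0]+cy*lx-sn*ly,c[1]+sn*lx+cy*ly])
        outd=cc-np.array(c);ao=np.arctan2(outd[1],outd[0])
        P=[]
        for a in np.linspace(ao-2.0,ao+2.0,50):
            rr=np.arange(.012,.030,.0004)
            q=np.array([proj(n,[cc[0]+x*np.cos(a),cc[1]+x*np.sin(a),z]) for x in rr],np.float32)
            v=cv2.remap(B,q[:,0].copy(),q[:,1].copy(),cv2.INTER_LINEAR).ravel()
            g=-np.diff(v);i=np.argmax(g)
            if g[i]>3: P.append(cc+rr[i]*np.array([np.cos(a),np.sin(a)]))
        P=np.array(P)
        f=lambda x:np.hypot(*(P-x[:2]).T)-x[2]
        s=least_squares(f,[*cc,r],loss='soft_l1',f_scale=.0006);out.append(s.x)
    out=np.array(out);ctr=out[:,:2].mean(0)
    m=np.array([(1,1),(-1,1),(-1,-1),(1,-1)])*.042
    d=out[:,:2]-ctr
    y=np.arctan2((m[:,0]*d[:,1]-m[:,1]*d[:,0]).sum(),(m*d).sum())
    print(n,'ctr',np.round(ctr*1000,1),'yaw',round(np.degrees(y),1),'r',np.round(out[:,2]*1000,1),'fit',np.round(np.hypot(*d.T)*1000,1));return ctr,y
if __name__=='__main__':
    for n,t in(('scene','scene0'),('top','top0'),('scene','s6')):
        im=np.load(f'pics/{t}.npy')
        c,y=car(n,im,(.452,.2926),np.radians(27)); car(n,im,c,y)
E
python3 car.py
```

```text
scene ctr [449.8 294.5] yaw 25.6 r [21.6 22.8 21.6 23.3] fit [60.1 58.  60.7 57.5]
scene ctr [450.1 294.5] yaw 25.6 r [21.8 23.  22.  23.1] fit [60.  58.  60.2 57.8]
top ctr [451.5 290.1] yaw 25.7 r [20.8 20.5 21.3 21.1] fit [59.5 59.  59.  58.7]
top ctr [451.5 290.1] yaw 25.7 r [20.5 20.6 21.2 21. ] fit [59.7 58.9 59.  58.6]
scene ctr [450.1 294.5] yaw 25.9 r [21.6 22.7 20.6 23.1] fit [60.  58.4 61.4 57.7]
scene ctr [450.2 294.5] yaw 25.9 r [21.7 22.9 21.1 23.1] fit [59.8 57.9 60.7 57.6]
```

```bash
python3 - <<'E'
from h import *
go([.4515,.2926,.10],np.radians(116));go([.4515,.2926,.012],np.radians(116))
E
```

```text
linear [-51.6 -51.9 149.7] turn 0.10 (or +-22.5) q6 1.50
linear [-52.  -51.8 237.7] turn 0.10 (or +-22.5) q6 1.50
```

Call:
{"fn": "servo_tool", "kwargs": {
  "increments": [
    {"linear": [-26,-26,0],"turn": 0.1},
    {"linear": [-51.6,-52,30],"turn": 0.1},
    {"linear": [-51.6,-52,80],"turn": 0.1},
    {"linear": [-51.6,-52,130],"turn": 0.1},
    {"linear": [-51.6,-52,150],"turn": 0.1},
    {"linear": [-51.6,-52,150],"turn": 0.1},
    {"linear": [-51.6,-52,150],"turn": 0.1}
  ]
}}

```text
time: 10.8
tcp_pos: [0.4523, 0.292, 0.1006]
eef_rot: [0.974, 0.224, 0.002, -0.001]
force: [-0.1, 0.3, -0.1]
width: 0.998
```

```bash
python3 - <<'E'
from h import *
st();go([.4515,.2926,.012],np.radians(116))
a=snap('scene','s7');lab(a,310,260,400,345,8,'e')
E
```

```text
t 10.8 tcp [0.4523 0.292  0.1006] F [-0.1  0.3 -0.1] w 0.998 q [0.49 0.5  1.79 0.   0.84 1.6 ]
toolx [0.8993 0.4374 0.005 ] tooly [ 4.374e-01 -8.993e-01 -8.000e-04] z [ 0.0041  0.0029 -1.    ]
linear [-0.9 -0.8 88.6] turn -0.01 (or +-22.5) q6 1.60
```

View pics/e.png

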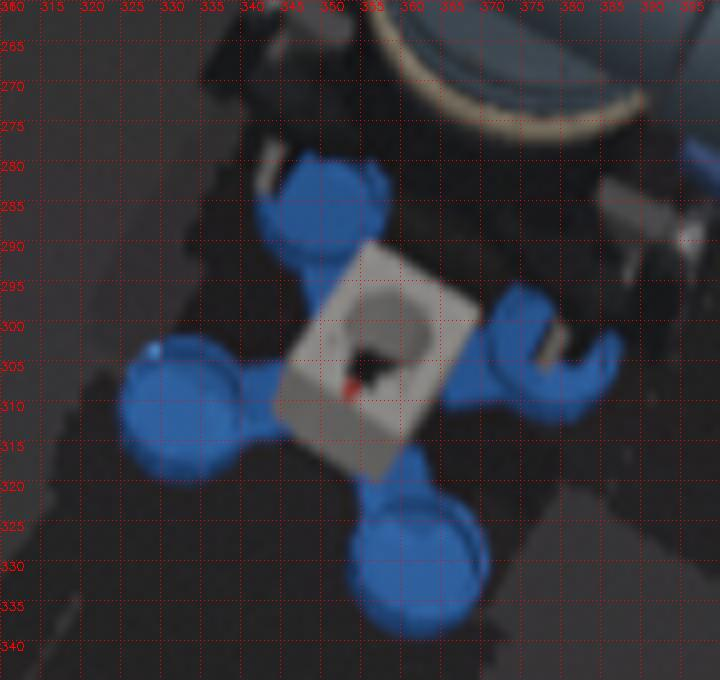

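Call:
{"fn": "servo_tool", "kwargs": {
  "increments": [
    {"linear": [-0.9,-0.8,40],"turn": 0},
    {"linear": [-0.9,-0.8,70],"turn": 0},
    {"linear": [-0.9,-0.8,85],"turn": 0},
    {"linear": [-0.9,-0.8,88],"turn": 0},
    {"linear": [-0.9,-0.8,88],"turn": 0},
    {"linear": [-0.9,-0.8,88],"turn": 0}
  ]
}}

```text
time: 11.45
tcp_pos: [0.4529, 0.2935, 0.0148]
eef_rot: [0.974, 0.225, 0.004, -0.001]
force: [0.5, -0.1, 0.7]
width: 0.996
```

Call:
{"fn": "servo_tool", "kwargs": {
  "increments": [
    {"linear": [0,0,0],"turn": 0},
    {"linear": [0,0,0],"turn": 0},
    {"linear": [0,0,0],"turn": 0},
    {"linear": [0,0,0],"turn": 0},
    {"linear": [0,0,0],"turn": 0},
    {"linear": [0,0,0],"turn": 0}
  ],
  "fingers": 0.0,
  "squeeze": 60
}}

```text
time: 12.05
tcp_pos: [0.4532, 0.2937, 0.0154]
eef_rot: [0.974, 0.225, 0.005, -0.002]
force: [-1.6, -0.8, 6.2]
width: 0.457
```

Call:
{"fn": "servo_tool", "kwargs": {
  "increments": [
    {"linear": [0,0,-20],"turn": 0},
    {"linear": [0,0,-60],"turn": 0},
    {"linear": [0,0,-110],"turn": 0},
    {"linear": [0,0,-160],"turn": 0},
    {"linear": [0,0,-185],"turn": 0},
    {"linear": [0,0,-185],"turn": 0},
    {"linear": [0,0,-185],"turn": 0}
  ]
}}

```text
time: 12.75
tcp_pos: [0.4512, 0.2925, 0.1997]
eef_rot: [0.974, 0.225, 0.004, -0.001]
force: [0.0, -1.0, -3.3]
width: 0.462
```

```bash
python3 - <<'E'
from h import *
st();go([.6062,-.0062,.20],np.radians(90-11.5))
a=snap('scene','s8');lab(a,300,220,400,320,7,'e',10)
E
```

```text
t 12.75 tcp [0.4512 0.2925 0.1997] F [ 0.  -1.  -3.3] w 0.462 q [0.49 0.36 1.72 0.   1.05 1.61]
toolx [0.8991 0.4377 0.0089] tooly [ 0.4377 -0.8991 -0.0009] z [ 0.0076  0.0047 -1.    ]
linear [  8.6 336.4  -0.5] turn 4.68 (or +-22.5) q6 1.61
```

View pics/e.png

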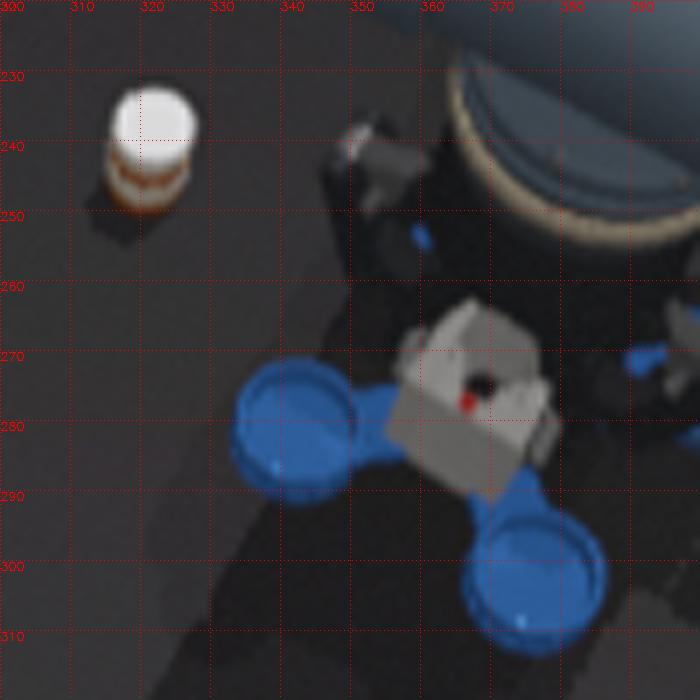

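Call:
{"fn": "servo_tool", "kwargs": {
  "increments": [
    {"linear": [1,40,0],"turn": 0.7},
    {"linear": [2,80,0],"turn": 1.4},
    {"linear": [3,120,0],"turn": 2.1},
    {"linear": [4,160,0],"turn": 2.8},
    {"linear": [5,200,0],"turn": 3.5},
    {"linear": [6,240,0],"turn": 4.2},
    {"linear": [7,280,0],"turn": 4.68},
    {"linear": [8.6,320,0],"turn": 4.68},
    {"linear": [8.6,336,0],"turn": 4.68},
    {"linear": [8.6,336.4,0],"turn": 4.68},
    {"linear": [8.6,336.4,0],"turn": 4.68}
  ]
}}

```text
time: 13.9
tcp_pos: [0.605, -0.0058, 0.1972]
eef_rot: [0.995, -0.1, 0.001, -0.002]
force: [-0.3, 0.9, -3.3]
width: 0.463
```

```bash
python3 - <<'E'
from h import *
st();go([.6062,-.0062,.145],np.radians(90-11.5))
E
```

```text
t 13.9 tcp [ 0.605  -0.0058  0.1972] F [-0.3  0.9 -3.3] w 0.463 q [-0.09  0.48  1.54  0.01  1.12  1.68]
toolx [ 0.98   -0.1992  0.0024] tooly [-0.1992 -0.98   -0.005 ] z [ 0.0033  0.0045 -1.    ]
linear [ 1.1  0.5 52.2] turn 0.00 (or +-22.5) q6 1.68
```

Call:
{"fn": "servo_tool", "kwargs": {
  "increments": [
    {"linear": [1.1,0.5,30],"turn": 0},
    {"linear": [1.1,0.5,55],"turn": 0},
    {"linear": [1.1,0.5,64],"turn": 0},
    {"linear": [1.1,0.5,68],"turn": 0},
    {"linear": [1.1,0.5,68],"turn": 0},
    {"linear": [1.1,0.5,68],"turn": 0}
  ]
}}

```text
time: 14.5
tcp_pos: [0.6067, -0.0059, 0.1303]
eef_rot: [0.995, -0.1, 0.002, -0.002]
force: [0.7, 0.6, -2.1]
width: 0.458
```

```bash
python3 - <<'E'
from ov import *
from car import car
s=st();a=snap('scene','s9')
z0=s['tcp_pos'][2]-.0154
m=R.from_quat(s['eef_rot']).as_matrix();yaw=np.arctan2(m[1,0],m[0,0]);tc=np.array(s['tcp_pos'][:2])
c=tc-.002*m[:2,0]; cs=c+[-.0012,.001]
ex=m[:2,0]
cur=[(x,(255,0,0)) for x in box(cs,ex,.025,.020,z0+.05,z0)]+[(circle(cs,.0132,z0+.05),(0,255,0))]
for sx,sy in((1,1),(-1,1),(-1,-1),(1,-1)):
    p=cs+.042*sx*ex+.042*sy*np.array([-ex[1],ex[0]]);cur.append((circle(p,.0205,z0+.017),(255,255,0)))
over(a,205,180,295,260,8,'e',cur)
E
```

```text
t 14.5 tcp [ 0.6067 -0.0059  0.1303] F [ 0.7  0.6 -2.1] w 0.458 q [-0.09  0.56  1.59  0.01  0.98  1.68]
toolx [ 0.98   -0.1989  0.0041] tooly [-0.1988 -0.98   -0.0052] z [ 0.005   0.0043 -1.    ]
```

View pics/e.png

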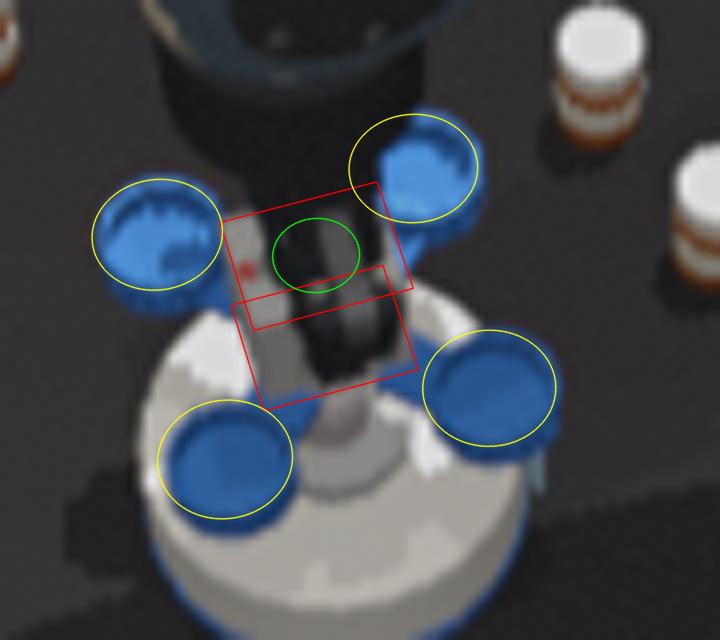

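```bash
python3 - <<'E'
from car import *
import car as C
s=arm.sense()
a=np.load('pics/s9.npy')
m=R.from_quat(s['eef_rot']).as_matrix();yaw=np.arctan2(m[1,0],m[0,0]);tc=np.array(s['tcp_pos'][:2])
z0=s['tcp_pos'][2]-.0154
c=tc-.002*m[:2,0]+[-.0012,.001]
print('pred scene',c,np.degrees(yaw))
for i in range(3): c,yaw=car('scene',a,c,yaw,z0)
E
```

```text
pred scene [ 0.60356829 -0.00461382] -11.480807110790348
scene ctr [601.7  -1.1] yaw -12.1 r [20.9 23.1 17.9 23.1] fit [62.  57.5 62.7 59.5]
scene ctr [601.5  -0.8] yaw -12.3 r [20.8 23.3 16.2 24.2] fit [62.1 57.1 64.4 58.4]
scene ctr [ 6.016e+02 -6.000e-01] yaw -12.2 r [20.8 23.1 16.2 23.7] fit [62.2 57.6 64.5 59.1]
```

```bash
sed -i 's/    print(n,.ctr/    global OUT; OUT=out\n&/' car.py; python3 - <<'E'
import car as C
from car import *
def run(t,c,yaw,z0):
    a=np.load(f'pics/{t}.npy')
    for i in range(2):
        C.car('scene',a,c,yaw,z0);o=C.OUT;c13=(o[1,:2]+o[3,:2])/2;d=o[3,:2]-o[1,:2]
        yaw13=np.arctan2(d[1],d[0])+np.pi/4;c0=o[0,:2]-.042*np.array([np.cos(yaw)-np.sin(yaw),np.sin(yaw)+np.cos(yaw)])
        print('c13',np.round(c13*1000,1),np.degrees(yaw13),'from cup0',np.round(c0*1000,1));c=c13;yaw=yaw13
run('scene0',(.4502,.2945),np.radians(26),0)
run('s9',(.6035,-.0046),np.radians(-11.5),.1149)
E
```

```text
scene ctr [450.  294.6] yaw 25.7 r [21.4 22.7 22.  23.3] fit [60.2 58.1 60.3 57.8]
c13 [449.9 294.7] 26.467458747489655 from cup0 [451.5 294.9]
scene ctr [450.1 294.5] yaw 25.7 r [21.9 22.7 21.9 23. ] fit [60.2 58.2 60.2 57.9]
c13 [450.  294.6] 26.29954818526807 from cup0 [451.9 294.7]
scene ctr [601.8  -1. ] yaw -12.3 r [20.8 22.9 17.8 22.8] fit [61.9 57.8 62.4 59.8]
c13 [602.5  -1.7] -12.528008310783761 from cup0 [603.7   0.7]
scene ctr [601.3  -0.7] yaw -12.3 r [21.1 23.1 16.4 24. ] fit [61.6 57.1 64.  58.8]
c13 [602.7  -0.7] -12.291000760257765 from cup0 [602.5   1.5]
```

Call:
{"fn": "servo_tool", "kwargs": {
  "increments": [
    {"linear": [-0.3,0.2,4],"turn": 0},
    {"linear": [-0.3,0.2,8],"turn": 0},
    {"linear": [-0.3,0.2,12],"turn": 0},
    {"linear": [-0.3,0.2,15],"turn": 0},
    {"linear": [-0.3,0.2,18],"turn": 0},
    {"linear": [-0.3,0.2,18],"turn": 0},
    {"linear": [-0.3,0.2,18],"turn": 0}
  ]
}}

```text
time: 15.25
tcp_pos: [0.6065, -0.0061, 0.1123]
eef_rot: [0.995, -0.1, 0.002, -0.002]
force: [-0.7, -0.4, -2.6]
width: 0.461
```

Call:
{"fn": "servo_tool", "kwargs": {
  "increments": [
    {"linear": [0,0,4],"turn": 0},
    {"linear": [0,0,8],"turn": 0},
    {"linear": [0,0,11],"turn": 0},
    {"linear": [0,0,13],"turn": 0},
    {"linear": [0,0,15],"turn": 0},
    {"linear": [0,0,17],"turn": 0},
    {"linear": [0,0,17],"turn": 0}
  ]
}}

```text
time: 15.95
tcp_pos: [0.6065, -0.006, 0.095]
eef_rot: [0.995, -0.1, 0.002, -0.002]
force: [-0.5, 0.1, -3.3]
width: 0.462
```

Call:
{"fn": "servo_tool", "kwargs": {
  "increments": [
    {"linear": [0,0,2],"turn": 0},
    {"linear": [0,0,4],"turn": 0},
    {"linear": [0,0,6],"turn": 0},
    {"linear": [0,0,7],"turn": 0},
    {"linear": [0,0,7],"turn": 0}
  ]
}}

```text
time: 16.45
tcp_pos: [0.6075, -0.0065, 0.0884]
eef_rot: [0.995, -0.1, 0.003, -0.002]
force: [5.5, -4.0, -1.0]
width: 0.463
```

Call:
{"fn": "servo_tool", "kwargs": {
  "increments": [
    {"linear": [0.5,0.3,0],"turn": 0},
    {"linear": [0.8,0.4,0],"turn": 0},
    {"linear": [0.8,0.4,0],"turn": 0},
    {"linear": [0.8,0.4,0],"turn": 0}
  ]
}}

```text
time: 16.85
tcp_pos: [0.6079, -0.0069, 0.088]
eef_rot: [0.995, -0.1, 0.003, -0.002]
force: [0.0, -0.1, -3.0]
width: 0.458
```

Lateral force is gone; continue down to the collar (TCP about 0.0755).

Call:
{"fn": "servo_tool", "kwargs": {
  "increments": [
    {"linear": [0,0,2],"turn": 0},
    {"linear": [0,0,4],"turn": 0},
    {"linear": [0,0,6],"turn": 0},
    {"linear": [0,0,8],"turn": 0},
    {"linear": [0,0,10],"turn": 0},
    {"linear": [0,0,11],"turn": 0},
    {"linear": [0,0,11],"turn": 0}
  ]
}}

```text
time: 17.55
tcp_pos: [0.608, -0.0069, 0.0769]
eef_rot: [0.995, -0.1, 0.003, -0.002]
force: [2.1, -1.0, -3.8]
width: 0.453
```

Call:
{"fn": "servo_tool", "kwargs": {
  "increments": [
    {"linear": [0,0,1],"turn": 0},
    {"linear": [0,0,2],"turn": 0},
    {"linear": [0,0,3],"turn": 0},
    {"linear": [0,0,3.5],"turn": 0},
    {"linear": [0,0,3.5],"turn": 0}
  ]
}}

```text
time: 18.05
tcp_pos: [0.6081, -0.0068, 0.0754]
eef_rot: [0.995, -0.1, 0.003, -0.002]
force: [-9.2, 0.8, 19.9]
width: 0.459
```

Call:
{"fn": "servo_tool", "kwargs": {
  "increments": [
    {"linear": [0,0,-1],"turn": 0},
    {"linear": [0,0,-1],"turn": 0},
    {"linear": [0,0,-1],"turn": 0},
    {"linear": [0,0,-1],"turn": 0},
    {"linear": [0,0,-1],"turn": 0}
  ],
  "fingers": 0.9
}}

```text
time: 18.55
tcp_pos: [0.608, -0.0069, 0.0762]
eef_rot: [0.995, -0.1, 0.003, -0.002]
force: [-0.0, -0.5, 0.3]
width: 0.903
```

Call:
{"fn": "servo_tool", "kwargs": {
  "increments": [
    {"linear": [0,0,-15],"turn": 0},
    {"linear": [0,0,-40],"turn": 0},
    {"linear": [0,0,-80],"turn": 0},
    {"linear": [0,0,-125],"turn": 0},
    {"linear": [-20,20,-130],"turn": 0},
    {"linear": [-50,60,-130],"turn": 0},
    {"linear": [-90,100,-130],"turn": 0},
    {"linear": [-130,140,-130],"turn": 0},
    {"linear": [-160,180,-130],"turn": 0},
    {"linear": [-170,200,-130],"turn": 0},
    {"linear": [-170,200,-130],"turn": 0}
  ]
}}

```text
time: 19.65
tcp_pos: [0.3988, -0.1715, 0.2054]
eef_rot: [0.995, -0.102, 0.003, -0.002]
force: [0.3, -1.4, -0.1]
width: 0.901
```

```bash
python3 - <<'E'
from ov import *
s=st();a=snap('scene','s10');b=snap('top','t10')
lab(a,180,160,330,270,5,'e',10);lab(b,230,130,380,250,5,'e2',10)
E
sed -n 1,3p car.py >/dev/null; python3 - <<'E'
import os;os.chdir('.')
import sys;sys.path.insert(0,'.')
from car import *
for n,t in(('scene','s10'),('top','t10')):
    c,y=(.605,-.006),np.radians(-11.5)
    for i in range(2):c,y=car(n,np.load(f'pics/{t}.npy'),c,y,.06)
E
```

```text
t 19.65 tcp [ 0.3988 -0.1715  0.2054] F [ 0.3 -1.4 -0.1] w 0.901 q [-0.52  0.17  1.97  0.01  1.    1.25]
toolx [ 0.9793 -0.2022  0.0065] tooly [-0.2021 -0.9794 -0.0041] z [ 0.0071  0.0027 -1.    ]
scene ctr [604.4  -2.1] yaw -11.5 r [20.8 22.2 21.8 23.1] fit [62.2 59.7 61.3 58.4]
scene ctr [604.9  -1.8] yaw -11.4 r [20.3 22.5 22.1 23.5] fit [62.6 58.7 61.1 58.4]
top ctr [605.  -7.] yaw -11.8 r [20.3 20.  19.6 20.1] fit [60.4 60.4 60.8 60.7]
top ctr [604.9  -6.8] yaw -11.8 r [20.  19.8 19.4 20.2] fit [60.5 60.5 61.  60.8]
```

View pics/e.png

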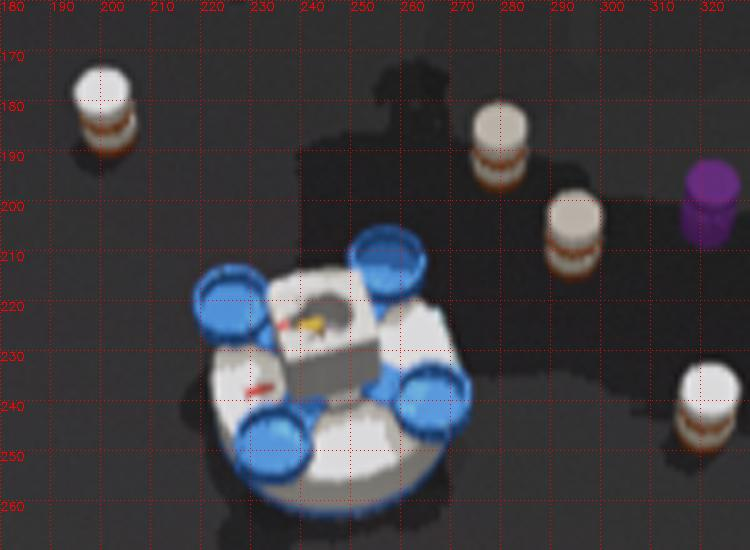

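View pics/e2.png

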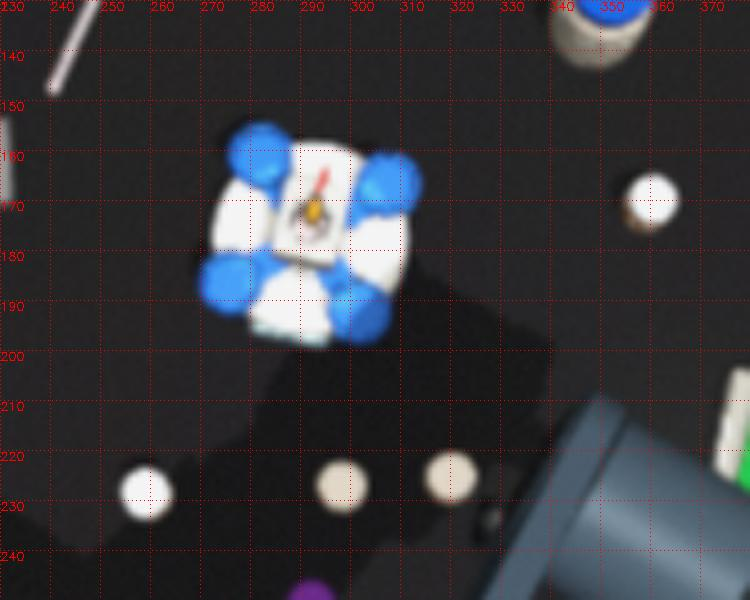

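```bash
python3 - <<'E'
from h import *
go([.4498,-.1014,.12],np.radians(123.5))
print(onz('top',291.9,250.3,.046),onz('scene',321.5,196,.046))
E
```

```text
linear [ 33.6 -76.6  85.8] turn -5.63 (or +-22.5) q6 1.26
[ 0.36633433 -0.01376093  0.046     ] [ 0.36434402 -0.01296939  0.046     ]
```

Call:
{"fn": "servo_tool", "kwargs": {
  "increments": [
    {"linear": [10,-25,0],"turn": -1},
    {"linear": [20,-50,0],"turn": -2},
    {"linear": [33,-76,0],"turn": -3},
    {"linear": [33.6,-76.6,0],"turn": -4},
    {"linear": [33.6,-76.6,30],"turn": -5},
    {"linear": [33.6,-76.6,60],"turn": -5.63},
    {"linear": [33.6,-76.6,86],"turn": -5.63},
    {"linear": [33.6,-76.6,86],"turn": -5.63},
    {"linear": [33.6,-76.6,86],"turn": -5.63}
  ],
  "fingers": 0.65
}}

```text
time: 20.65
tcp_pos: [0.4505, -0.1009, 0.1205]
eef_rot: [0.958, 0.288, 0.004, -0.0]
force: [-0.1, 0.1, 0.0]
width: 0.652
```

```bash
python3 - <<'E'
from h import *
st();go([.4498,-.1014,.016],np.radians(123.5))
a=snap('scene','s11');lab(a,230,140,330,230,7,'e',10)
E
```

```text
t 20.65 tcp [ 0.4505 -0.1009  0.1205] F [-0.1  0.1  0. ] w 0.652 q [-0.32  0.35  1.98  0.01  0.81  0.66]
toolx [0.8338 0.552  0.0082] tooly [ 0.552  -0.8338  0.0017] z [ 0.0078  0.0031 -1.    ]
linear [-1.700e+00 -1.000e-01  1.045e+02] turn 0.00 (or +-22.5) q6 0.66
```

View pics/e.png

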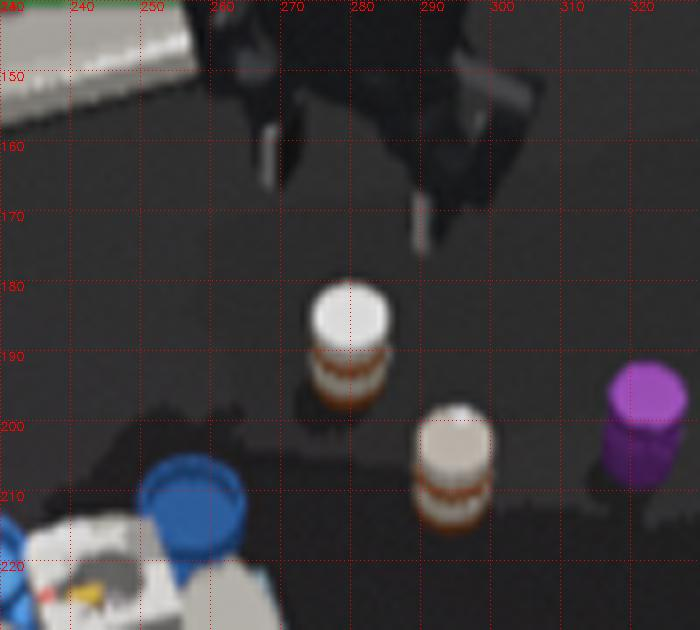

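Call:
{"fn": "servo_tool", "kwargs": {
  "increments": [
    {"linear": [-0.9,0,40],"turn": 0},
    {"linear": [-1.3,0,75],"turn": 0},
    {"linear": [-1.7,0,95],"turn": 0},
    {"linear": [-1.7,0,104],"turn": 0},
    {"linear": [-1.7,0,104],"turn": 0},
    {"linear": [-1.7,0,104],"turn": 0}
  ]
}}

```text
time: 21.3
tcp_pos: [0.4513, -0.102, 0.0183]
eef_rot: [0.958, 0.288, 0.006, 0.001]
force: [-0.1, 0.1, -0.1]
width: 0.648
```

Call:
{"fn": "servo_tool", "kwargs": {
  "increments": [
    {"linear": [0,0,0],"turn": 0},
    {"linear": [0,0,0],"turn": 0},
    {"linear": [0,0,0],"turn": 0},
    {"linear": [0,0,0],"turn": 0},
    {"linear": [0,0,0],"turn": 0}
  ],
  "fingers": 0.0,
  "squeeze": 35
}}

```text
time: 21.8
tcp_pos: [0.4522, -0.1023, 0.0196]
eef_rot: [0.958, 0.288, 0.007, 0.001]
force: [-1.5, 0.6, 11.2]
width: 0.341
```

Call:
{"fn": "servo_tool", "kwargs": {
  "increments": [
    {"linear": [0,0,-20],"turn": 0},
    {"linear": [0,0,-60],"turn": 0},
    {"linear": [0,0,-110],"turn": 0},
    {"linear": [0,0,-140],"turn": 0},
    {"linear": [0,0,-140],"turn": 0},
    {"linear": [0,0,-140],"turn": 0}
  ]
}}

```text
time: 22.4
tcp_pos: [0.4504, -0.1025, 0.1602]
eef_rot: [0.958, 0.288, 0.007, 0.002]
force: [-0.9, 0.7, -1.3]
width: 0.342
```

```bash
python3 - <<'E'
from h import *
st();go([.5551,-.0388,.14],np.radians(123.5))
E
```

```text
t 22.4 tcp [ 0.4504 -0.1025  0.1602] F [-0.9  0.7 -1.3] w 0.342 q [-0.33  0.28  1.95  0.01  0.89  0.65]
toolx [0.8338 0.552  0.0129] tooly [ 0.5519 -0.8339  0.0076] z [ 1.500e-02  7.000e-04 -9.999e-01]
linear [122.2   4.5  21.8] turn 0.00 (or +-22.5) q6 0.65
```

Call:
{"fn": "servo_tool", "kwargs": {
  "increments": [
    {"linear": [40,1.5,0],"turn": 0},
    {"linear": [80,3,0],"turn": 0},
    {"linear": [110,4.5,0],"turn": 0},
    {"linear": [123.7,4.7,10],"turn": 0},
    {"linear": [123.7,4.7,30],"turn": 0},
    {"linear": [123.7,4.7,45],"turn": 0},
    {"linear": [123.7,4.7,55],"turn": 0},
    {"linear": [123.7,4.7,55],"turn": 0},
    {"linear": [123.7,4.7,55],"turn": 0}
  ]
}}

```text
time: 23.3
tcp_pos: [0.5569, -0.0381, 0.1067]
eef_rot: [0.958, 0.288, 0.007, 0.002]
force: [-0.8, -0.8, -0.4]
width: 0.335
```

```bash
python3 - <<'E'
from h import *
st();go([.5564,-.038,.085],np.radians(123.5))
a=snap('scene','s12');lab(a,200,180,290,265,8,'e',10)
E
```

```text
t 23.3 tcp [ 0.5569 -0.0381  0.1067] F [-0.8 -0.8 -0.4] w 0.335 q [-0.15  0.52  1.74  0.    0.87  0.83]
toolx [0.8339 0.5518 0.0125] tooly [ 0.5518 -0.8339  0.0073] z [ 1.440e-02  8.000e-04 -9.999e-01]
linear [-0.6 -0.5 21.7] turn -0.00 (or +-22.5) q6 0.83
```

View pics/e.png

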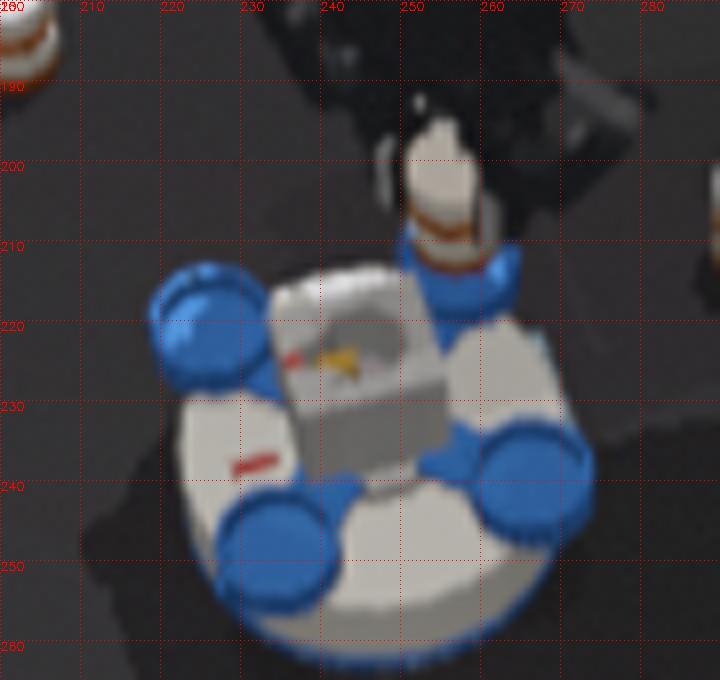

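Vial is over cup 2 (about 256,208). Lower it.

Call:
{"fn": "servo_tool", "kwargs": {
  "increments": [
    {"linear": [-0.6,-0.5,4],"turn": 0},
    {"linear": [-0.6,-0.5,9],"turn": 0},
    {"linear": [-0.6,-0.5,13],"turn": 0},
    {"linear": [-0.6,-0.5,17],"turn": 0},
    {"linear": [-0.6,-0.5,19],"turn": 0},
    {"linear": [-0.6,-0.5,20],"turn": 0},
    {"linear": [-0.6,-0.5,20],"turn": 0}
  ]
}}

```text
time: 24.05
tcp_pos: [0.5566, -0.0381, 0.087]
eef_rot: [0.958, 0.288, 0.007, 0.002]
force: [0.1, 0.1, 0.1]
width: 0.336
```

Call:
{"fn": "servo_tool", "kwargs": {
  "increments": [
    {"linear": [0,0,1],"turn": 0},
    {"linear": [0,0,2],"turn": 0},
    {"linear": [0,0,3],"turn": 0},
    {"linear": [0,0,3],"turn": 0}
  ]
}}

```text
time: 24.45
tcp_pos: [0.5567, -0.0381, 0.0842]
eef_rot: [0.958, 0.288, 0.007, 0.002]
force: [-2.3, -0.5, 3.1]
width: 0.34
```

Call:
{"fn": "servo_tool", "kwargs": {
  "increments": [
    {"linear": [0,0,0],"turn": 0},
    {"linear": [0,0,0],"turn": 0},
    {"linear": [0,0,0],"turn": 0},
    {"linear": [0,0,-20],"turn": 0},
    {"linear": [0,0,-60],"turn": 0},
    {"linear": [0,0,-100],"turn": 0},
    {"linear": [0,0,-100],"turn": 0}
  ],
  "fingers": 0.6
}}

```text
time: 25.15
tcp_pos: [0.5575, -0.0385, 0.1893]
eef_rot: [0.958, 0.288, 0.011, 0.004]
force: [0.3, -1.0, -0.9]
width: 0.603
```

```bash
python3 - <<'E'
from h import *
st();go([.4346,.0982,.12],np.radians(123.5))
E
```

```text
t 25.15 tcp [ 0.5575 -0.0385  0.1893] F [ 0.3 -1.  -0.9] w 0.603 q [-0.15  0.4   1.69  0.    1.03  0.83]
toolx [0.8337 0.5519 0.0194] tooly [ 0.5517 -0.8339  0.0136] z [ 2.360e-02 -6.000e-04 -9.997e-01]
linear [ -28.4 -182.8   66.3] turn -0.00 (or +-22.5) q6 0.83
```

Call:
{"fn": "servo_tool", "kwargs": {
  "increments": [
    {"linear": [-5,-40,0],"turn": 0},
    {"linear": [-12,-80,0],"turn": 0},
    {"linear": [-20,-120,0],"turn": 0},
    {"linear": [-28,-160,10],"turn": 0},
    {"linear": [-28.4,-182.8,30],"turn": 0},
    {"linear": [-28.4,-182.8,50],"turn": 0},
    {"linear": [-28.4,-182.8,66],"turn": 0},
    {"linear": [-28.4,-182.8,66],"turn": 0},
    {"linear": [-28.4,-182.8,66],"turn": 0},
    {"linear": [-28.4,-182.8,66],"turn": 0}
  ]
}}

```text
time: 26.15
tcp_pos: [0.435, 0.0982, 0.1209]
eef_rot: [0.958, 0.288, 0.012, 0.004]
force: [0.0, -0.5, 0.4]
width: 0.601
```

```bash
python3 - <<'E'
from h import *
st();a=snap('scene','s13');b=snap('top','t13');lab(a,190,160,340,270,5,'e',10)
go([.4346,.0982,.018],np.radians(123.5))
E
python3 m1.py 0 >/dev/null; cp pics/s13.npy pics/scene13.npy; cp pics/t13.npy pics/top13.npy; python3 m1.py 13 | grep cap
```

```text
t 26.15 tcp [0.435  0.0982 0.1209] F [ 0.  -0.5  0.4] w 0.601 q [ 0.12  0.32  2.03 -0.    0.77  1.11]
toolx [0.8338 0.5517 0.0203] tooly [ 0.5515 -0.834   0.0141] z [ 2.470e-02 -5.000e-04 -9.997e-01]
linear [ -2.4  -1.7 102.9] turn -0.00 (or +-22.5) q6 1.11
cap? px 442.0 378.8 xy [384.3 536.5] r 17.3 cent [383.7 537.6]
cap? px 321.5 237.5 xy [433.   98.4] r 15.3 cent [433.1  98.5]
cap? px 228.6 236.0 xy [650.9 -19.9] r 27.5 cent [646.  -23.2]
cap? px 256.6 205.0 xy [536.2 -71.8] r 18.3 cent [536.5 -73.2]
cap? px 294.5 202.7 xy [441.4 -29.1] r 16.6 cent [441.4 -29.9]
cap? px 199.9 178.0 xy [ 635.1 -230.8] r 16.3 cent [ 635.7 -230.4]
cap? px 110.0 169.5 xy [ 849.3 -380.2] r 20.6 cent [ 849.1 -380.4]
cap? px 463.9 164.5 xy [-58.3  92.7] r 12.9 cent [-57.9  92.6]
cap? px 103.7 156.1 xy [ 848.4 -435.2] r 20.4 cent [ 849.1 -435.2]
cap? px 97.9 143.4 xy [ 849.7 -489.2] r 20.0 cent [ 849.2 -488.9]
cap? px 92.2 131.2 xy [ 849.8 -543.1] r 20.2 cent [ 849.3 -542.3]
cap? px 293.0 125.7 xy [ 306.2 -272.9] r 19.7 cent [ 306.2 -273.3]
cap? px 375.4 273.3 xy [ 298.6 -285.4] r 18.8 cent [ 299.  -285.6]
cap? px 298.0 226.8 xy [444.  -31.9] r 15.7 cent [443.6 -31.9]
cap? px 360.1 169.7 xy [ 636.9 -232.1] r 15.9 cent [ 636.8 -232.3]
cap? px 223.0 162.3 xy [651.5 220.2] r 33.0 cent [651.7 221.5]
cap? px 164.5 157.5 xy [663.8 417.4] r 21.7 cent [663.7 417.3]
cap? px 445.9 103.4 xy [ 865.6 -514.9] r 20.0 cent [ 865.9 -514.7]
cap? px 429.7 103.1 xy [ 865.6 -461.6] r 20.0 cent [ 865.9 -461. ]
cap? px 413.5 102.8 xy [ 865.3 -407.3] r 21.1 cent [ 866.  -407.5]
cap? px 397.2 102.4 xy [ 866.2 -353.3] r 19.8 cent [ 866.3 -353.4]
```

View pics/e.png

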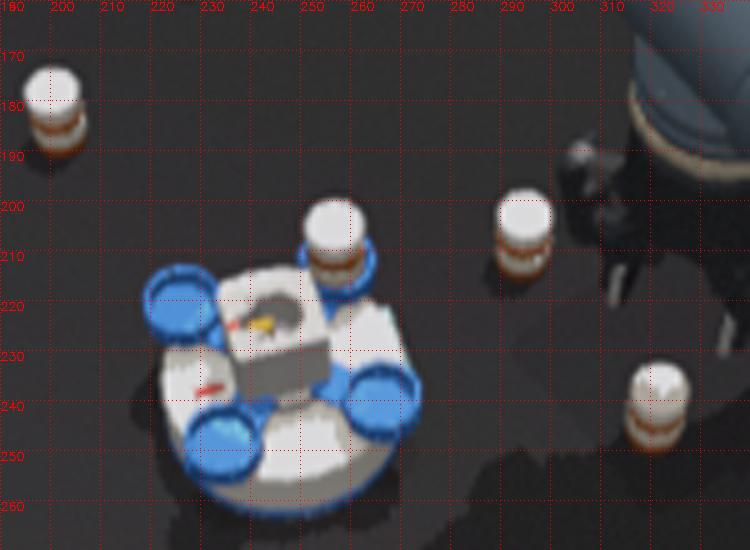

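Call:
{"fn": "servo_tool", "kwargs": {
  "increments": [
    {"linear": [-1,-1,30],"turn": 0},
    {"linear": [-1.5,-1.2,60],"turn": 0},
    {"linear": [-2,-1.5,85],"turn": 0},
    {"linear": [-2.2,-1.5,98],"turn": 0},
    {"linear": [-2.2,-1.5,102],"turn": 0},
    {"linear": [-2.2,-1.5,102],"turn": 0},
    {"linear": [-2.2,-1.5,102],"turn": 0},
    {"linear": [-2.2,-1.5,102],"turn": 0}
  ]
}}

```text
time: 27.05
tcp_pos: [0.4354, 0.0982, 0.0197]
eef_rot: [0.958, 0.288, 0.013, 0.004]
force: [0.0, -0.3, -1.0]
width: 0.6
```

Call:
{"fn": "servo_tool", "kwargs": {
  "increments": [
    {"linear": [0,0,0],"turn": 0},
    {"linear": [0,0,0],"turn": 0},
    {"linear": [0,0,0],"turn": 0},
    {"linear": [0,0,0],"turn": 0},
    {"linear": [0,0,0],"turn": 0},
    {"linear": [0,0,-15],"turn": 0},
    {"linear": [0,0,-50],"turn": 0},
    {"linear": [0,0,-90],"turn": 0},
    {"linear": [0,0,-125],"turn": 0},
    {"linear": [0,0,-140],"turn": 0},
    {"linear": [0,0,-140],"turn": 0},
    {"linear": [0,0,-140],"turn": 0}
  ],
  "fingers": 0.0,
  "squeeze": 35
}}

```text
time: 28.25
tcp_pos: [0.4314, 0.0982, 0.1592]
eef_rot: [0.958, 0.288, 0.013, 0.004]
force: [-0.7, 0.4, -1.1]
width: 0.342
```

```bash
python3 - <<'E'
from h import *
st();go([.6541,.0268,.15],np.radians(123.5))
E
```

```text
t 28.25 tcp [0.4314 0.0982 0.1592] F [-0.7  0.4 -1.1] w 0.342 q [ 0.12  0.25  2.01 -0.    0.86  1.11]
toolx [0.8338 0.5517 0.0217] tooly [ 0.5515 -0.834   0.0148] z [ 2.630e-02 -3.000e-04 -9.997e-01]
linear [146.1 182.2  15.1] turn -0.00 (or +-22.5) q6 1.11
```

Call:
{"fn": "servo_tool", "kwargs": {
  "increments": [
    {"linear": [30,36,0],"turn": 0},
    {"linear": [60,73,0],"turn": 0},
    {"linear": [90,110,0],"turn": 0},
    {"linear": [117,146,0],"turn": 0},
    {"linear": [140,175,6],"turn": 0},
    {"linear": [146.3,182.2,15],"turn": 0},
    {"linear": [146.3,182.2,35],"turn": 0},
    {"linear": [146.3,182.2,50],"turn": 0},
    {"linear": [146.3,182.2,57],"turn": 0},
    {"linear": [146.3,182.2,57],"turn": 0},
    {"linear": [146.3,182.2,57],"turn": 0}
  ]
}}

```text
time: 29.35
tcp_pos: [0.6554, 0.0271, 0.1086]
eef_rot: [0.957, 0.288, 0.013, 0.004]
force: [-0.0, -0.6, -0.5]
width: 0.336
```

```bash
python3 - <<'E'
from h import *
st();go([.6543,.0266,.086],np.radians(123.5))
a=snap('scene','s14');lab(a,200,180,290,265,8,'e',10)
E
```

```text
t 29.35 tcp [0.6554 0.0271 0.1086] F [-0.  -0.6 -0.5] w 0.336 q [-0.03  0.66  1.48  0.    0.98  0.96]
toolx [0.8336 0.5519 0.0221] tooly [ 0.5517 -0.8339  0.015 ] z [ 2.670e-02 -3.000e-04 -9.996e-01]
linear [-1.7 -0.5 22.5] turn -0.00 (or +-22.5) q6 0.96
```

View pics/e.png

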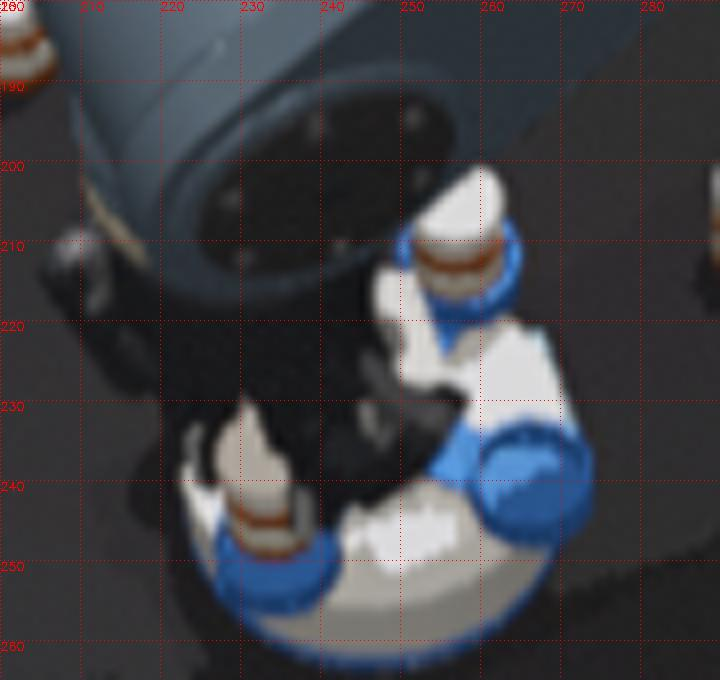

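Call:
{"fn": "servo_tool", "kwargs": {
  "increments": [
    {"linear": [-1,-0.5,3],"turn": 0},
    {"linear": [-1.5,-0.5,7],"turn": 0},
    {"linear": [-1.7,-0.5,11],"turn": 0},
    {"linear": [-1.7,-0.5,15],"turn": 0},
    {"linear": [-1.7,-0.5,18],"turn": 0},
    {"linear": [-1.7,-0.5,20],"turn": 0},
    {"linear": [-1.7,-0.5,21],"turn": 0},
    {"linear": [-1.7,-0.5,21],"turn": 0}
  ]
}}

```text
time: 30.2
tcp_pos: [0.6545, 0.0266, 0.0878]
eef_rot: [0.957, 0.288, 0.013, 0.004]
force: [0.2, -1.4, -0.4]
width: 0.338
```

Lower 2.5 more, release and lift in one call.

Call:
{"fn": "servo_tool", "kwargs": {
  "increments": [
    {"linear": [-0.1,0,1],"turn": 0},
    {"linear": [-0.1,0,2],"turn": 0},
    {"linear": [-0.1,0,2.5],"turn": 0},
    {"linear": [-0.1,0,2.5],"turn": 0}
  ]
}}

```text
time: 30.6
tcp_pos: [0.6546, 0.0265, 0.0855]
eef_rot: [0.957, 0.288, 0.013, 0.004]
force: [-0.8, -1.1, 2.1]
width: 0.333
```

Call:
{"fn": "servo_tool", "kwargs": {
  "increments": [
    {"linear": [0,0,0],"turn": 0},
    {"linear": [0,0,0],"turn": 0},
    {"linear": [0,0,0],"turn": 0},
    {"linear": [0,0,-15],"turn": 0},
    {"linear": [0,0,-50],"turn": 0},
    {"linear": [0,0,-90],"turn": 0},
    {"linear": [0,0,-100],"turn": 0},
    {"linear": [0,0,-100],"turn": 0},
    {"linear": [0,0,-100],"turn": 0}
  ],
  "fingers": 0.6
}}

```text
time: 31.5
tcp_pos: [0.6514, 0.0265, 0.1849]
eef_rot: [0.958, 0.288, 0.013, 0.004]
force: [-0.1, 0.2, -0.6]
width: 0.6
```

```bash
python3 - <<'E'
from h import *
st();go([.4434,-.0303,.12],np.radians(33.5))
E
```

```text
t 31.5 tcp [0.6514 0.0265 0.1849] F [-0.1  0.2 -0.6] w 0.6 q [-0.03  0.57  1.43  0.    1.11  0.96]
toolx [0.8337 0.5518 0.022 ] tooly [ 0.5516 -0.834   0.015 ] z [ 2.660e-02 -3.000e-04 -9.996e-01]
linear [-206.2  -68.3   59.3] turn 11.25 (or +-22.5) q6 0.96
```

Call:
{"fn": "servo_tool", "kwargs": {
  "increments": [
    {"linear": [-20,-6,0],"turn": -1},
    {"linear": [-40,-12,0],"turn": -2},
    {"linear": [-65,-20,0],"turn": -3},
    {"linear": [-90,-30,0],"turn": -4},
    {"linear": [-115,-38,0],"turn": -5},
    {"linear": [-140,-46,0],"turn": -6},
    {"linear": [-165,-54,0],"turn": -7},
    {"linear": [-190,-62,10],"turn": -8},
    {"linear": [-206,-68,20],"turn": -9},
    {"linear": [-206.2,-68.3,40],"turn": -10},
    {"linear": [-206.2,-68.3,58],"turn": -11},
    {"linear": [-206.2,-68.3,58],"turn": -11.25}
  ]
}}

```text
time: 32.7
tcp_pos: [0.4412, -0.03, 0.1184]
eef_rot: [0.471, 0.882, 0.005, 0.009]
force: [-0.3, 0.3, 0.3]
width: 0.599
```

```bash
python3 - <<'E'
from h import *
st();go([.4434,-.0303,.019],np.radians(33.5))
a=snap('scene','scene15');b=snap('top','top15');lab(a,190,160,340,270,5,'e',10)
E
python3 m1.py 15 | grep cap
```

```text
t 32.7 tcp [ 0.4412 -0.03    0.1184] F [-0.3  0.3  0.3] w 0.599 q [-0.18  0.32  2.04  0.01  0.77 -0.77]
toolx [-0.5557  0.8313 -0.011 ] tooly [0.8311 0.5558 0.0177] z [ 2.080e-02  7.000e-04 -9.998e-01]
linear [-0.3 -0.1 99.4] turn 0.03 (or +-22.5) q6 -0.77
cap? px 442.0 378.8 xy [384.3 536.5] r 17.3 cent [383.7 537.6]
cap? px 256.2 205.1 xy [537.7 -73.7] r 16.8 cent [537.6 -73.4]
cap? px 294.5 202.9 xy [441.5 -29.1] r 14.6 cent [441.7 -29.1]
cap? px 199.9 178.0 xy [ 635.1 -230.8] r 16.3 cent [ 635.7 -230.4]
cap? px 110.0 169.5 xy [ 849.3 -380.2] r 20.6 cent [ 849.1 -380.4]
cap? px 103.7 156.1 xy [ 848.4 -435.2] r 20.4 cent [ 849.1 -435.2]
cap? px 97.9 143.4 xy [ 849.7 -489.2] r 20.0 cent [ 849.2 -488.9]
cap? px 92.2 131.2 xy [ 849.8 -543.1] r 20.2 cent [ 849.3 -542.3]
cap? px 215.8 365.5 xy [ -8.9 222.3] r 20.5 cent [ -7.2 221.5]
cap? px 375.3 273.3 xy [ 299.  -285.6] r 19.0 cent [ 298.9 -285.3]
cap? px 360.1 169.7 xy [ 636.9 -232.1] r 15.9 cent [ 636.8 -232.3]
cap? px 281.9 159.4 xy [664.5  26. ] r 18.8 cent [665.6  26.3]
cap? px 223.0 162.3 xy [651.5 220.2] r 33.0 cent [651.7 221.5]
cap? px 164.6 157.6 xy [663.6 416.9] r 21.7 cent [663.4 417.1]
cap? px 445.9 103.4 xy [ 865.6 -514.9] r 20.0 cent [ 865.9 -514.7]
cap? px 429.6 103.1 xy [ 865.6 -461.6] r 20.0 cent [ 865.8 -460.8]
cap? px 413.5 102.9 xy [ 865.3 -407.3] r 21.1 cent [ 865.7 -407.3]
cap? px 397.2 102.4 xy [ 866.2 -353.3] r 19.8 cent [ 866.3 -353.4]
```

View pics/e.png

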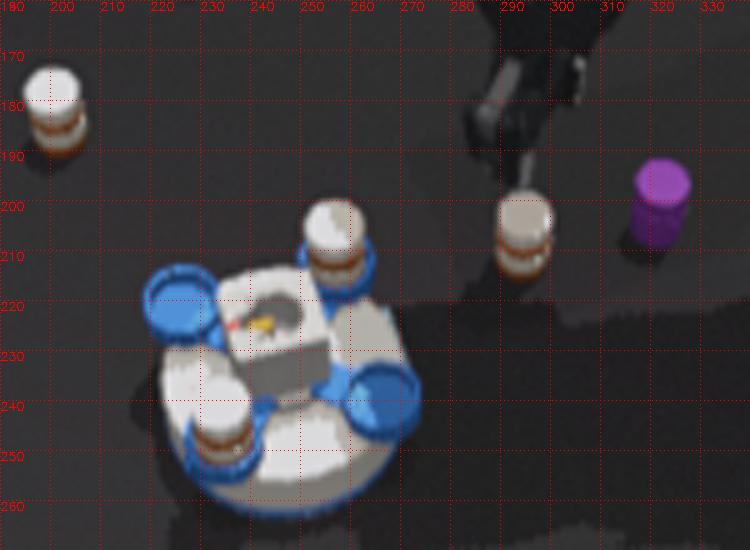

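Call:
{"fn": "servo_tool", "kwargs": {
  "increments": [
    {"linear": [0,0,30],"turn": 0},
    {"linear": [0,0,60],"turn": 0},
    {"linear": [-0.3,-0.1,82],"turn": 0},
    {"linear": [-0.3,-0.3,94],"turn": 0},
    {"linear": [-0.3,-0.3,99],"turn": 0},
    {"linear": [-0.3,-0.3,99],"turn": 0},
    {"linear": [-0.3,-0.3,99],"turn": 0},
    {"linear": [-0.3,-0.3,99],"turn": 0}
  ]
}}

```text
time: 33.6
tcp_pos: [0.4451, -0.0306, 0.0218]
eef_rot: [0.473, 0.881, 0.006, 0.011]
force: [-0.4, 0.0, 0.3]
width: 0.601
```

Call:
{"fn": "servo_tool", "kwargs": {
  "increments": [
    {"linear": [0,0,0],"turn": 0},
    {"linear": [0,0,0],"turn": 0},
    {"linear": [0,0,0],"turn": 0},
    {"linear": [0,0,0],"turn": 0},
    {"linear": [0,0,0],"turn": 0},
    {"linear": [0,0,-15],"turn": 0},
    {"linear": [0,0,-50],"turn": 0},
    {"linear": [0,0,-90],"turn": 0},
    {"linear": [0,0,-125],"turn": 0},
    {"linear": [0,0,-140],"turn": 0},
    {"linear": [0,0,-140],"turn": 0},
    {"linear": [0,0,-140],"turn": 0}
  ],
  "fingers": 0.0,
  "squeeze": 35
}}

```text
time: 34.8
tcp_pos: [0.4413, -0.0306, 0.1613]
eef_rot: [0.473, 0.881, 0.006, 0.011]
force: [0.3, -0.3, 0.3]
width: 0.336
```

```bash
python3 - <<'E'
from h import *
st();go([.572,.0435,.108],np.radians(33.5))
E
```

```text
t 34.8 tcp [ 0.4413 -0.0306  0.1613] F [ 0.3 -0.3  0.3] w 0.336 q [-0.18  0.24  2.    0.01  0.87 -0.77]
toolx [-0.5517  0.8339 -0.0137] tooly [0.8337 0.5519 0.0207] z [ 0.0248  0.     -0.9997]
linear [ -9.6 148.7  56.5] turn 0.00 (or +-22.5) q6 -0.77
```

Call:
{"fn": "servo_tool", "kwargs": {
  "increments": [
    {"linear": [-3,40,0],"turn": 0},
    {"linear": [-6,80,0],"turn": 0},
    {"linear": [-9,120,0],"turn": 0},
    {"linear": [-10.7,146,5],"turn": 0},
    {"linear": [-10.7,148.6,20],"turn": 0},
    {"linear": [-10.7,148.6,40],"turn": 0},
    {"linear": [-10.7,148.6,52],"turn": 0},
    {"linear": [-10.7,148.6,53],"turn": 0},
    {"linear": [-10.7,148.6,53],"turn": 0}
  ]
}}

```text
time: 35.7
tcp_pos: [0.572, 0.0422, 0.1112]
eef_rot: [0.473, 0.881, 0.006, 0.01]
force: [0.6, -0.2, 0.2]
width: 0.338
```

```bash
python3 - <<'E'
from h import *
st();go([.5725,.0425,.088],np.radians(33.5))
a=snap('scene','s16');lab(a,200,180,290,265,8,'e',10)
E
```

```text
t 35.7 tcp [0.572  0.0422 0.1112] F [ 0.6 -0.2  0.2] w 0.338 q [-0.01  0.53  1.71  0.    0.88 -0.59]
toolx [-0.5515  0.8341 -0.0131] tooly [0.8338 0.5517 0.0198] z [ 0.0237 -0.     -0.9997]
linear [ 0.2  0.1 23.2] turn -0.00 (or +-22.5) q6 -0.59
```

View pics/e.png

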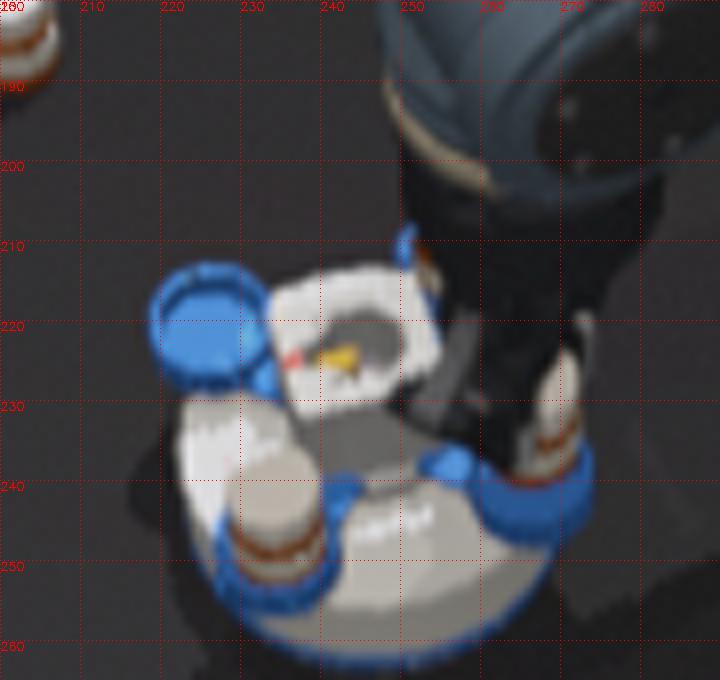

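Call:
{"fn": "servo_tool", "kwargs": {
  "increments": [
    {"linear": [0.2,0,4],"turn": 0},
    {"linear": [0.2,0,8],"turn": 0},
    {"linear": [0.2,0,12],"turn": 0},
    {"linear": [0.2,0,16],"turn": 0},
    {"linear": [0.2,0,19],"turn": 0},
    {"linear": [0.2,0,21],"turn": 0},
    {"linear": [0.2,0,22],"turn": 0},
    {"linear": [0.2,0,22],"turn": 0}
  ]
}}

```text
time: 36.55
tcp_pos: [0.5728, 0.0424, 0.0897]
eef_rot: [0.473, 0.881, 0.006, 0.011]
force: [0.1, 0.1, -0.5]
width: 0.337
```

Call:
{"fn": "servo_tool", "kwargs": {
  "increments": [
    {"linear": [0,0,1],"turn": 0},
    {"linear": [0,0,2],"turn": 0},
    {"linear": [0,0,2],"turn": 0}
  ]
}}

```text
time: 36.85
tcp_pos: [0.5729, 0.0424, 0.0877]
eef_rot: [0.473, 0.881, 0.006, 0.011]
force: [0.6, 0.0, -0.5]
width: 0.337
```

Call:
{"fn": "servo_tool", "kwargs": {
  "increments": [
    {"linear": [0,0,1],"turn": 0},
    {"linear": [0,0,1.5],"turn": 0},
    {"linear": [0,0,1.5],"turn": 0}
  ]
}}

```text
time: 37.15
tcp_pos: [0.573, 0.0426, 0.0868]
eef_rot: [0.473, 0.881, 0.006, 0.011]
force: [-3.2, 1.6, 7.4]
width: 0.334
```

Seated. Release, lift, then head to vial D.

Call:
{"fn": "servo_tool", "kwargs": {
  "increments": [
    {"linear": [0,0,-0.5],"turn": 0},
    {"linear": [0,0,-0.5],"turn": 0},
    {"linear": [0,0,-0.5],"turn": 0},
    {"linear": [0,0,-15],"turn": 0},
    {"linear": [0,0,-50],"turn": 0},
    {"linear": [0,0,-90],"turn": 0},
    {"linear": [0,0,-100],"turn": 0},
    {"linear": [0,0,-100],"turn": 0},
    {"linear": [0,0,-100],"turn": 0}
  ],
  "fingers": 0.6
}}

```text
time: 38.05
tcp_pos: [0.57, 0.0426, 0.1861]
eef_rot: [0.473, 0.881, 0.006, 0.011]
force: [0.6, 0.3, -0.7]
width: 0.6
```

```bash
python3 - <<'E'
from h import *
st();go([.6363,-.2313,.14],np.radians(33.5))
E
```

```text
t 38.05 tcp [0.57   0.0426 0.1861] F [ 0.6  0.3 -0.7] w 0.6 q [-0.01  0.43  1.66  0.    1.03 -0.59]
toolx [-0.5515  0.8341 -0.0132] tooly [0.8338 0.5517 0.0203] z [ 2.420e-02  2.000e-04 -9.997e-01]
linear [-264.4  -96.8   47.6] turn -0.00 (or +-22.5) q6 -0.59
```

Call:
{"fn": "servo_tool", "kwargs": {
  "increments": [
    {"linear": [-45,-16,0],"turn": 0},
    {"linear": [-90,-33,0],"turn": 0},
    {"linear": [-135,-50,0],"turn": 0},
    {"linear": [-180,-66,0],"turn": 0},
    {"linear": [-225,-82,0],"turn": 0},
    {"linear": [-258,-95,10],"turn": 0},
    {"linear": [-264.4,-96.8,30],"turn": 0},
    {"linear": [-264.4,-96.8,47],"turn": 0},
    {"linear": [-264.4,-96.8,47],"turn": 0},
    {"linear": [-264.4,-96.8,47],"turn": 0}
  ]
}}

```text
time: 39.05
tcp_pos: [0.6358, -0.231, 0.1398]
eef_rot: [0.473, 0.881, 0.006, 0.01]
force: [0.3, 0.9, 0.0]
width: 0.6
```

```bash
python3 - <<'E'
from h import *
st();go([.6368,-.2313,.019],np.radians(33.5))
a=snap('scene','scene17');b=snap('top','top17');lab(a,140,160,290,270,5,'e',10)
print(onz('scene',159,191,.11))
E
python3 m1.py 17 | grep cap
```

```text
t 39.05 tcp [ 0.6358 -0.231   0.1398] F [0.3 0.9 0. ] w 0.6 q [-0.42  0.66  1.39  0.01  1.07 -1.01]
toolx [-0.5517  0.834  -0.0115] tooly [0.8337 0.5518 0.0192] z [ 0.0224  0.0011 -0.9997]
linear [  0.6  -1.7 120.8] turn -0.00 (or +-22.5) q6 -1.01
[ 0.75845177 -0.1982855   0.11      ]
cap? px 442.0 378.8 xy [384.3 536.5] r 17.3 cent [383.7 537.6]
cap? px 256.3 205.0 xy [536.7 -73.5] r 16.3 cent [537.2 -73.5]
cap? px 200.2 177.9 xy [ 634.6 -230.1] r 15.5 cent [ 635.1 -230.1]
cap? px 110.0 169.5 xy [ 849.3 -380.2] r 20.6 cent [ 849.1 -380.4]
cap? px 103.7 156.1 xy [ 848.4 -435.2] r 20.4 cent [ 849.1 -435.2]
cap? px 97.9 143.4 xy [ 849.7 -489.2] r 20.0 cent [ 849.2 -488.9]
cap? px 92.2 131.2 xy [ 849.8 -543.1] r 20.2 cent [ 849.3 -542.3]
cap? px 293.0 125.7 xy [ 306.2 -272.9] r 19.7 cent [ 306.2 -273.3]
cap? px 249.0 84.3 xy [ 349.  -497.9] r 25.8 cent [ 344.2 -493.6]
cap? px 236.1 13.1 xy [ 222.7 -837.3] r 44.8 cent [ 220.9 -835.4]
cap? px 253.1 374.9 xy [-33.5 101.2] r 17.1 cent [-33.1 101. ]
cap? px 320.1 368.6 xy [  -4.  -110.4] r 13.7 cent [  -7.5 -112.5]
cap? px 234.5 328.4 xy [115.6 163.8] r 13.3 cent [111.2 165.3]
cap? px 375.7 272.9 xy [ 299.  -285.7] r 18.9 cent [ 300.  -286.5]
cap? px 392.6 185.9 xy [ 583.9 -341.8] r 11.8 cent [ 585.3 -339.6]
cap? px 350.6 165.9 xy [ 648.  -201.7] r 11.3 cent [ 648.7 -200.9]
cap? px 281.8 159.3 xy [665.   26.3] r 18.5 cent [666.   26.7]
cap? px 223.0 162.3 xy [651.5 220.2] r 33.0 cent [651.8 221.4]
cap? px 164.5 157.5 xy [663.8 417.4] r 21.7 cent [663.7 417.3]
cap? px 445.9 103.4 xy [ 866.  -515.3] r 19.5 cent [ 866.1 -514.7]
cap? px 429.7 103.1 xy [ 865.6 -461.6] r 20.0 cent [ 865.9 -461. ]
cap? px 413.5 102.7 xy [ 865.3 -407.3] r 21.1 cent [ 866.2 -407.4]
cap? px 397.2 102.4 xy [ 866.2 -353.3] r 19.8 cent [ 866.3 -353.4]
```

View pics/e.png

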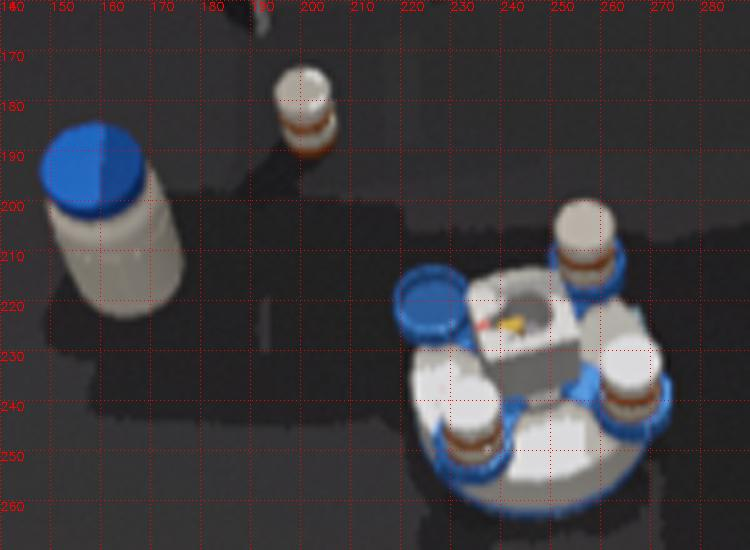

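Call:
{"fn": "servo_tool", "kwargs": {
  "increments": [
    {"linear": [0,0,40],"turn": 0},
    {"linear": [0.3,-1,75],"turn": 0},
    {"linear": [0.6,-1.7,100],"turn": 0},
    {"linear": [0.6,-2,114],"turn": 0},
    {"linear": [0.6,-2,120],"turn": 0},
    {"linear": [0.6,-2,120],"turn": 0},
    {"linear": [0.6,-2,120],"turn": 0},
    {"linear": [0.6,-2,120],"turn": 0}
  ]
}}

```text
time: 39.95
tcp_pos: [0.6382, -0.232, 0.0227]
eef_rot: [0.473, 0.881, 0.006, 0.012]
force: [-0.2, 0.3, -0.2]
width: 0.598
```

Call:
{"fn": "servo_tool", "kwargs": {
  "increments": [
    {"linear": [0,0,0],"turn": 0},
    {"linear": [0,0,0],"turn": 0},
    {"linear": [0,0,0],"turn": 0},
    {"linear": [0,0,0],"turn": 0},
    {"linear": [0,0,0],"turn": 0},
    {"linear": [0,0,-15],"turn": 0},
    {"linear": [0,0,-50],"turn": 0},
    {"linear": [0,0,-90],"turn": 0},
    {"linear": [0,0,-125],"turn": 0},
    {"linear": [0,0,-140],"turn": 0},
    {"linear": [0,0,-140],"turn": 0},
    {"linear": [0,0,-140],"turn": 0}
  ],
  "fingers": 0.0,
  "squeeze": 35
}}

```text
time: 41.15
tcp_pos: [0.6339, -0.2316, 0.1614]
eef_rot: [0.473, 0.881, 0.006, 0.011]
force: [-0.4, -0.4, -1.0]
width: 0.339
```

```bash
python3 - <<'E'
from h import *
st();go([.6374,-.0555,.108],np.radians(33.5))
E
```

```text
t 41.15 tcp [ 0.6339 -0.2316  0.1614] F [-0.4 -0.4 -1. ] w 0.339 q [-0.42  0.64  1.38  0.01  1.1  -1.01]
toolx [-0.5519  0.8338 -0.0141] tooly [0.8335 0.5521 0.0209] z [ 2.520e-02 -2.000e-04 -9.997e-01]
linear [145.6  99.   53.4] turn 0.00 (or +-22.5) q6 -1.01
```

Call:
{"fn": "servo_tool", "kwargs": {
  "increments": [
    {"linear": [36,25,0],"turn": 0},
    {"linear": [72,50,0],"turn": 0},
    {"linear": [108,75,0],"turn": 0},
    {"linear": [135,93,0],"turn": 0},
    {"linear": [144.3,99,10],"turn": 0},
    {"linear": [144.3,99,28],"turn": 0},
    {"linear": [144.3,99,42],"turn": 0},
    {"linear": [144.3,99,50],"turn": 0},
    {"linear": [144.3,99,50],"turn": 0},
    {"linear": [144.3,99,50],"turn": 0}
  ]
}}

```text
time: 42.15
tcp_pos: [0.6381, -0.0572, 0.1115]
eef_rot: [0.474, 0.881, 0.006, 0.011]
force: [0.8, 0.1, -0.7]
width: 0.334
```

```bash
python3 - <<'E'
from h import *
st();m=R.from_quat(arm.sense()['eef_rot']).as_matrix();t=np.array([.6374,-.0555,.088]);t[:2]-=.0013*m[:2,0];go(t,np.radians(33.5))
a=snap('scene','s18');lab(a,200,180,290,265,8,'e',10)
E
```

```text
t 42.15 tcp [ 0.6381 -0.0572  0.1115] F [ 0.8  0.1 -0.7] w 0.334 q [-0.16  0.64  1.52  0.    0.96 -0.75]
toolx [-0.5513  0.8342 -0.0141] tooly [0.8339 0.5515 0.0208] z [ 2.520e-02 -3.000e-04 -9.997e-01]
linear [ 0.9 -0.2 23.4] turn -0.00 (or +-22.5) q6 -0.75
```

View pics/e.png

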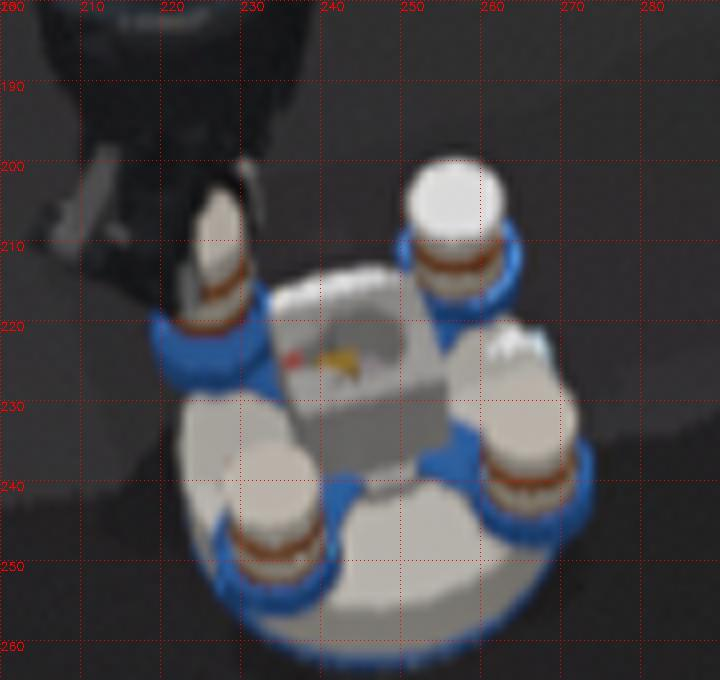

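Call:
{"fn": "servo_tool", "kwargs": {
  "increments": [
    {"linear": [0.8,-0.4,4],"turn": 0},
    {"linear": [0.8,-0.4,8],"turn": 0},
    {"linear": [0.8,-0.4,12],"turn": 0},
    {"linear": [0.8,-0.4,16],"turn": 0},
    {"linear": [0.8,-0.4,19],"turn": 0},
    {"linear": [0.8,-0.4,21],"turn": 0},
    {"linear": [0.8,-0.4,22],"turn": 0},
    {"linear": [0.8,-0.4,22],"turn": 0}
  ]
}}

```text
time: 43.0
tcp_pos: [0.6381, -0.0567, 0.0898]
eef_rot: [0.473, 0.881, 0.006, 0.011]
force: [-0.4, -0.5, -0.4]
width: 0.336
```

Call:
{"fn": "servo_tool", "kwargs": {
  "increments": [
    {"linear": [0,0,1],"turn": 0},
    {"linear": [0,0,2],"turn": 0},
    {"linear": [0,0,2],"turn": 0}
  ]
}}

```text
time: 43.3
tcp_pos: [0.6386, -0.0569, 0.0884]
eef_rot: [0.473, 0.881, 0.006, 0.012]
force: [-1.2, -0.8, 6.2]
width: 0.335
```

Seated (6 N). Release, lift.

Call:
{"fn": "servo_tool", "kwargs": {
  "increments": [
    {"linear": [0,0,-0.5],"turn": 0},
    {"linear": [0,0,-0.5],"turn": 0},
    {"linear": [0,0,-0.5],"turn": 0},
    {"linear": [0,0,-15],"turn": 0},
    {"linear": [0,0,-50],"turn": 0},
    {"linear": [0,0,-90],"turn": 0},
    {"linear": [-40,-10,-100],"turn": 0},
    {"linear": [-80,-40,-100],"turn": 0},
    {"linear": [-120,-80,-100],"turn": 0},
    {"linear": [-160,-110,-100],"turn": 0},
    {"linear": [-160,-110,-100],"turn": 0}
  ],
  "fingers": 0.6
}}

```text
time: 44.4
tcp_pos: [0.6314, -0.2561, 0.1895]
eef_rot: [0.475, 0.88, 0.006, 0.013]
force: [-0.9, 0.4, 0.6]
width: 0.6
```

```bash
python3 - <<'E'
from h import *
st()
a=snap('scene','s19');b=snap('top','t19');lab(a,180,100,300,265,4,'e',10);lab(np.load('pics/scene0.npy'),210,110,275,165,11,'e2',5);lab(np.load('pics/top0.npy'),360,195,420,250,11,'e3',5)
lab(b,250,140,340,210,8,'e4',10)
E
```

```text
t 44.4 tcp [ 0.6314 -0.2561  0.1895] F [-0.9  0.4  0.6] w 0.6 q [-0.46  0.62  1.34  0.01  1.16 -1.04]
toolx [-0.5478  0.8364 -0.0172] tooly [0.8361 0.5481 0.0219] z [ 0.0277 -0.0024 -0.9996]
```

View pics/e.png

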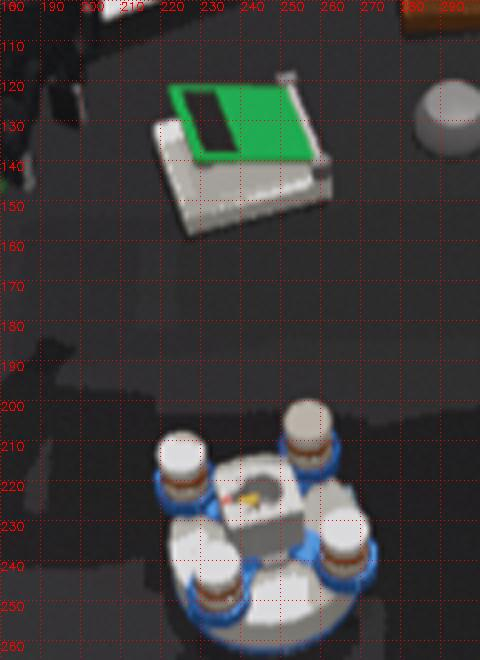

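View pics/e2.png

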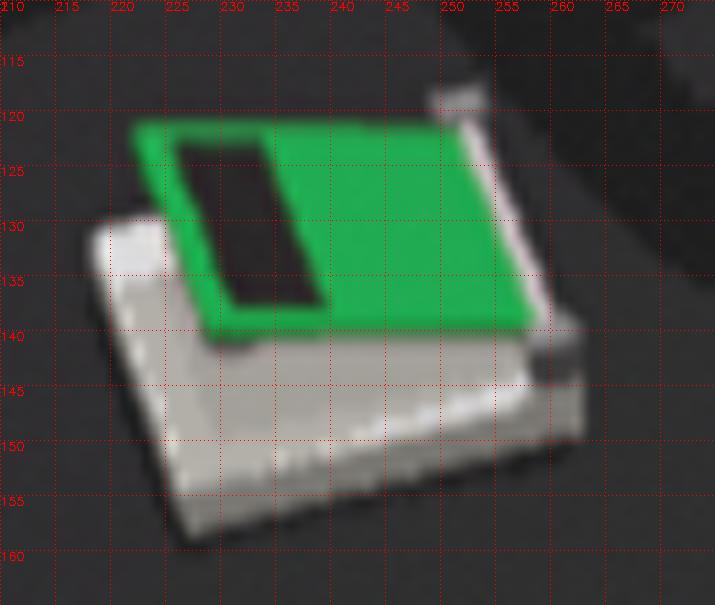

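View pics/e3.png

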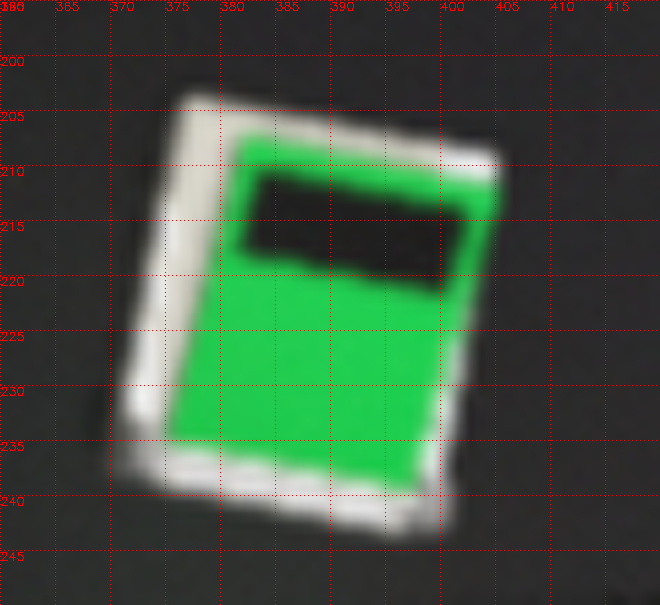

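View pics/e4.png

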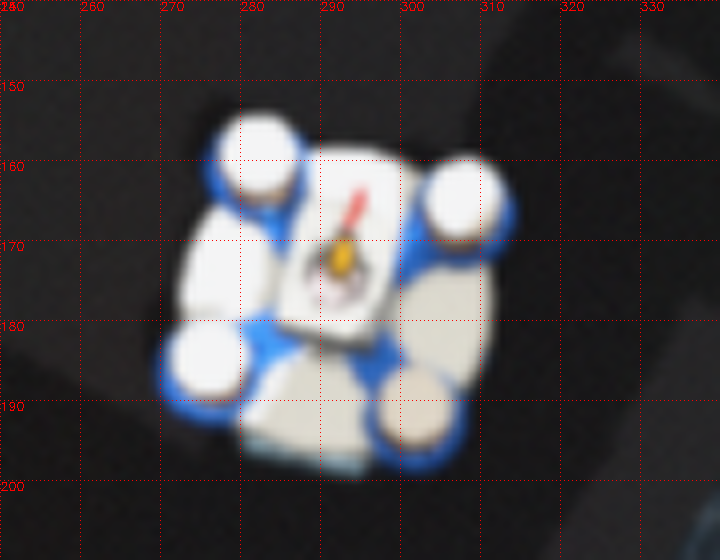

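```bash
python3 - <<'E'
from h import *
print(onz('scene',232,130,.064),onz('top',392,216.2,.064),two((232,130),(392,216.2)))
# base corners on z=.022 top view, hinge dir
P=[onz('top',u,v,.064)[:2] for u,v in((384,211),(402,214.5))];d=P[1]-P[0];print('pad long dir',np.degrees(np.arctan2(d[1],d[0])))
a=onz('top',387,217,.06);b=onz('top',384,237,.035)
go([.503,-.330,.15],np.radians(33.5))
E
```

```text
[ 0.48323379 -0.33183712  0.064     ] [ 0.48393368 -0.33405792  0.064     ] (array([ 0.48333643, -0.33392481,  0.06219592]), np.float64(0.0017931518105454584))
pad long dir -99.79161172724513
linear [   6.6 -151.4   35.6] turn -0.02 (or +-22.5) q6 -1.04
```

```bash
python3 - <<'E'
from h import *
go([.4855,-.3333,.12],np.radians(80.2))
E
```

```text
linear [  13.9 -168.5   65.1] turn -5.86 (or +-22.5) q6 -1.04
```

Call:
{"fn": "servo_tool", "kwargs": {
  "increments": [
    {"linear": [3,-40,0],"turn": -1},
    {"linear": [6,-80,0],"turn": -2},
    {"linear": [10,-120,0],"turn": -3},
    {"linear": [13.9,-155,0],"turn": -4},
    {"linear": [13.9,-168.5,10],"turn": -5},
    {"linear": [13.9,-168.5,35],"turn": -5.86},
    {"linear": [13.9,-168.5,55],"turn": -5.86},
    {"linear": [13.9,-168.5,64],"turn": -5.86},
    {"linear": [13.9,-168.5,64],"turn": -5.86},
    {"linear": [13.9,-168.5,64],"turn": -5.86}
  ],
  "fingers": 0.0
}}

```text
time: 45.5
tcp_pos: [0.4862, -0.333, 0.1221]
eef_rot: [0.085, 0.996, 0.0, 0.014]
force: [0.1, 0.1, 0.2]
width: -0.004
```

```bash
python3 - <<'E'
from h import *
st();go([.4855,-.3333,.07],np.radians(80.2))
a=snap('scene','s20');lab(a,190,90,290,170,7,'e',10)
E
```

```text
t 45.5 tcp [ 0.4862 -0.333   0.1221] F [0.1 0.1 0.2] w -0.004 q [-0.69  0.54  1.66  0.02  0.92 -2.1 ]
toolx [-0.9852  0.1691 -0.028 ] tooly [0.1691 0.9856 0.0033] z [ 0.0282 -0.0015 -0.9996]
linear [ 2.1 -0.6 52. ] turn 0.01 (or +-22.5) q6 -2.10
```

View pics/e.png

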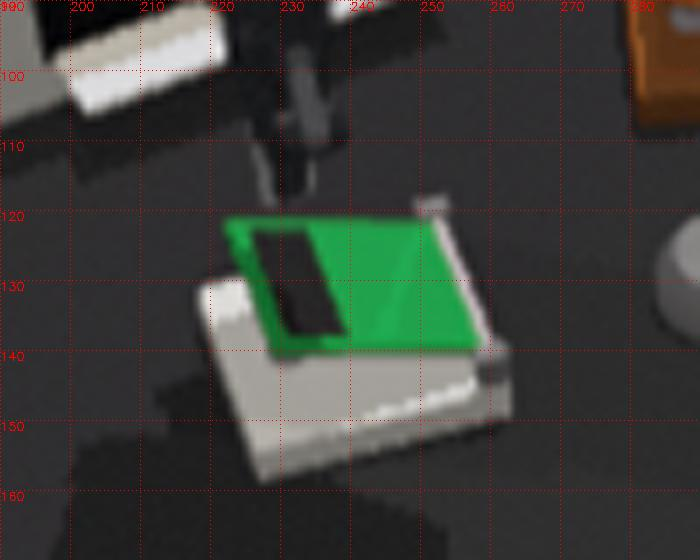

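Call:
{"fn": "servo_tool", "kwargs": {
  "increments": [
    {"linear": [1,-0.5,25],"turn": 0},
    {"linear": [2,-0.6,45],"turn": 0},
    {"linear": [2.2,-0.6,55],"turn": 0},
    {"linear": [2.3,-0.6,62],"turn": 0},
    {"linear": [2.4,-0.6,69],"turn": 0},
    {"linear": [2.5,-0.6,75],"turn": 0},
    {"linear": [2.5,-0.6,80],"turn": 0},
    {"linear": [2.5,-0.6,80],"turn": 0},
    {"linear": [2.5,-0.6,80],"turn": 0}
  ]
}}

```text
time: 46.45
tcp_pos: [0.4866, -0.3341, 0.043]
eef_rot: [0.085, 0.996, -0.0, 0.015]
force: [2.9, -0.5, 5.5]
width: -0.001
```

```bash
python3 - <<'E'
from h import *
st()
E
```

```text
t 46.45 tcp [ 0.4866 -0.3341  0.043 ] F [ 2.9 -0.5  5.5] w -0.001 q [-0.69  0.66  1.69  0.02  0.77 -2.11]
toolx [-0.9851  0.1692 -0.0302] tooly [0.1693 0.9856 0.002 ] z [ 0.0302 -0.0031 -0.9995]
```

Spring is loaded at 5.5 N; press about 7 mm more against the stop and hold 1.2 s.

Call:
{"fn": "servo_tool", "kwargs": {
  "increments": [
    {"linear": [0,0,2],"turn": 0},
    {"linear": [0,0,4],"turn": 0},
    {"linear": [0,0,6],"turn": 0},
    {"linear": [0,0,7],"turn": 0},
    {"linear": [0,0,7],"turn": 0}
  ]
}}

```text
time: 46.95
tcp_pos: [0.4871, -0.3343, 0.0377]
eef_rot: [0.085, 0.996, -0.0, 0.015]
force: [-3.5, 3.9, 18.7]
width: 0.003
```

```bash
python3 - <<'E'
from h import *
st()
a=snap('scene','s21');lab(a,190,90,290,170,7,'e',10)
E
```

```text
t 46.95 tcp [ 0.4871 -0.3343  0.0377] F [-3.5  3.9 18.7] w 0.003 q [-0.69  0.67  1.69  0.02  0.76 -2.11]
toolx [-0.9851  0.1691 -0.0309] tooly [0.1692 0.9856 0.0017] z [ 0.0307 -0.0036 -0.9995]
```

View pics/e.png

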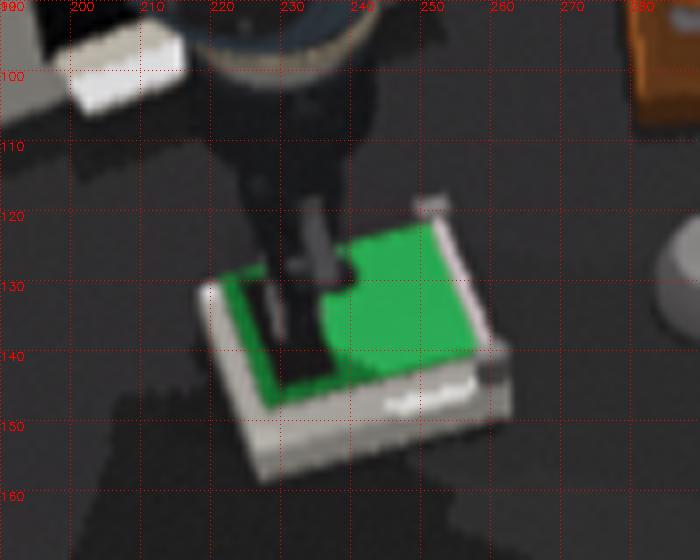

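Call:
{"fn": "servo_tool", "kwargs": {
  "increments": [
    {"linear": [0,0,2],"turn": 0},
    {"linear": [0,0,2],"turn": 0},
    {"linear": [0,0,2],"turn": 0},
    {"linear": [0,0,2],"turn": 0},
    {"linear": [0,0,2],"turn": 0},
    {"linear": [0,0,2],"turn": 0},
    {"linear": [0,0,2],"turn": 0},
    {"linear": [0,0,2],"turn": 0},
    {"linear": [0,0,2],"turn": 0},
    {"linear": [0,0,2],"turn": 0},
    {"linear": [0,0,2],"turn": 0},
    {"linear": [0,0,2],"turn": 0}
  ]
}}

```text
time: 48.2
tcp_pos: [0.4871, -0.3343, 0.0376]
eef_rot: [0.085, 0.996, -0.0, 0.015]
force: [-5.0, 5.1, 22.2]
width: -0.0
```

Call:
{"fn": "servo_tool", "kwargs": {
  "increments": [
    {"linear": [0,0,1],"turn": 0},
    {"linear": [0,0,1],"turn": 0},
    {"linear": [0,0,-10],"turn": 0},
    {"linear": [0,0,-25],"turn": 0},
    {"linear": [0,0,-50],"turn": 0},
    {"linear": [0,0,-90],"turn": 0},
    {"linear": [0,0,-130],"turn": 0},
    {"linear": [0,0,-170],"turn": 0},
    {"linear": [0,0,-180],"turn": 0},
    {"linear": [0,0,-180],"turn": 0}
  ]
}}

```text
time: 49.2
tcp_pos: [0.4819, -0.334, 0.2194]
eef_rot: [0.085, 0.996, -0.001, 0.017]
force: [-0.2, 1.1, -0.4]
width: -0.003
```

```bash
python3 - <<'E'
from h import *
st()
a=snap('scene','s22');b=snap('top','t22');lab(a,170,90,340,280,3,'e',10)
lab(b,160,90,440,280,2,'e2',20)
E
```

```text
t 49.2 tcp [ 0.4819 -0.334   0.2194] F [-0.2  1.1 -0.4] w -0.003 q [-0.69  0.41  1.59  0.02  1.11 -2.1 ]
toolx [-0.985   0.169  -0.0334] tooly [1.691e-01 9.856e-01 1.000e-04] z [ 0.0329 -0.0056 -0.9994]
```

View pics/e.png

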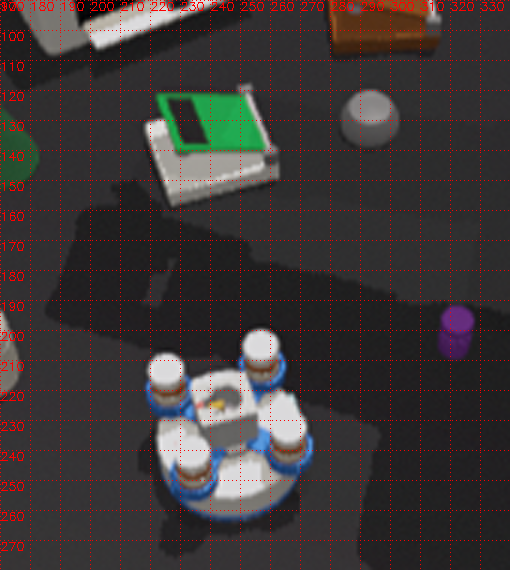

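View pics/s22.png

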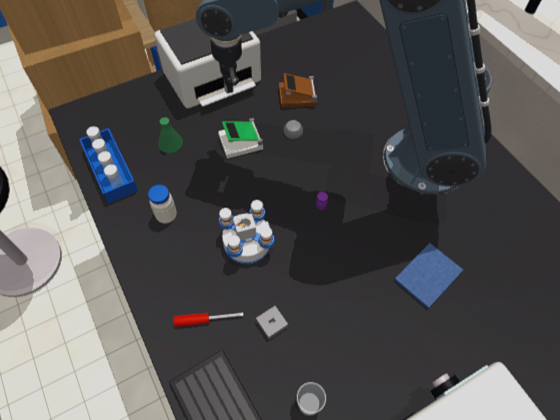

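```bash
python3 -c "
from workcell import arm
print(arm.sign_off())"
```

```text
the job is handed in; nothing more can be done
None
```

The sample changer is set up and I handed the job in after about 49 s of robot time. No verdict was reported.

**What was done**
- **Key:** it went into the shaft slot and down to full depth with no force felt.
- **Carousel:** it went over the shaft and key. It caught on the shaft once on the way down with about 7 N of side force, which a 1 mm shift cleared. It then stopped on the collar at the right height, with about 20 N of contact.
- **Vials:** all four amber vials are standing, one per cup. The purple look-alike and the brown starter look-alike were left alone.
- **Plate:** I pressed the green plate to its stop and held it there for more than 1.2 s at about 19–22 N. It then sprang back.

**Last checks:** the final scene picture shows the key inside the carousel bore and all four vials upright in their cups. The plate is raised again, the gripper is clear, and nothing else on the bench appears to have moved.

**What did not agree**
- The two cameras differed by about 2–3 mm (up to about 5 mm on the stand and the carousel cups), so I averaged them and relied on contact forces for the fits.
- The tool's tilt crept up to about 1.9° over the run, with no visible effect.

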